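# Align, pin and release the shutter stage

### The arm

A 7-joint arm with a two-finger parallel gripper is mounted at the origin on a cart in front of the work surface, level with it; the furniture and walls round the work are solid. World frame = base frame: x ahead of the robot, y to its left, z up, the work surface at z = 0. Lengths are in m, angles in rad, forces in N, time in s.
With the tool pointing down it reaches from about 0.425 to 0.925 m from the base axis. Payload 6.8 kg.
Tool frame: the origin (TCP) lies midway between the tips of the shut fingers; the grasp point (between the pads) lies 19 mm behind it; z points along the fingers, y is the line along which they close (so a half turn about z gives the same grasp; the last joint's range is limited). The gripper opens to 88 mm and grips with 3 to 60 N. Pads are 20 mm wide; open, the fingers measure 115 mm over their backs; the gripper's body (75 mm by 178 mm) begins 61 mm behind the grasp point.
Start: joints at [1.155, 0.477, 0.022, 1.555, -0.011, 1.109, -0.083], TCP at [0.205, -0.643, 0.223] pointing down, gripper open.
Joint ranges: [-2.96, 2.96], [-0.34, 2.1], [-1.41, 1.46], [0.24, 2.44], [-1.37, 4.51], [0.17, 1.92], [-2.96, 2.96]. Speed limits (rad/s): [2.39, 2.39, 3.14, 3.14, 3.14, 3.14, 3.14].

### API

Orientations are given as a unit quaternion [w, x, y, z].
In Python, from cell import ctrl gives the robot as it stands.
- The arm moves only by the tool jog_arm, never from a script. Its argument "moves" is text: rows parted by semicolons, each of 7 numbers parted by spaces: the closure in counts, from 0 (fully open) to 255 (shut), then the shift along the world's x, y, z in mm, then the turn, a rotation vector about the world's x, y, z in degrees. A call has 1 to 10 rows; each row is the pose to reach, as a shift and turn from the pose commanded when the call began; what a row does not reach only later rows make up. A row lasts 1/8 s, in which the tool goes at most 62.5 mm and 10.7 degrees, less where a joint would pass 70% of its speed; a pose out of reach is approached as far as the arm can. A call with a gripper value outside its range is refused whole. The fingers move at their own pace and stop on an object; the grip force is fixed at half the most. Time passes only in rows, so rows that repeat a pose let the fingers close. It gives the time, the measured TCP pose, the force, the opening and the grip force at its end, in the units of the state.
- ctrl.observe(): the state, without advancing time (a new reading comes with each control period).
- ctrl.snapshot(name): name is "scene" or "top"; returns a dict with "pixels" (480x640x3 uint8, red, green, blue), "z_map" (480x640 float32, m along the optical axis (not along the pixel's ray), 0 where there is no reading), "camera_matrix" (3x3 intrinsics, pixels), "R" (3x3) and "t" (3): a world point X has camera coordinates R X + t. Camera axes: x right, y down, z forward; pixel columns grow to the right and rows downward; lengths in m; the calibration is good to about 2 mm. A picture is of the moment at which its call begins.
- ctrl.close_job(): hands the job in; it is judged then, once.
The state is a dict: "t": time; "q": joint angles; "qvel": joint speeds; "tau": joint torques, N m; "ee_pos": TCP position; "ee_rot": TCP orientation; "ft_force": force on the tool from outside, world axes, zero at the start; "moment": the same for the moment, N m; "opening": finger opening in m; "grasp_force": force on a finger pad.
Only numpy, scipy, OpenCV 4.12 (cv2) and the standard library are available. Lean on these libraries where they do the work, as an engineer would, in place of code of your own. Each camera call takes 0.05 s, during which the arm holds its last target. There are 200 camera calls.

### The job

Turn the stage's knob until the pointer lines up with the index mark, then lock the carriage by pushing every retaining pin lying on the bench fully home, one to a hole, through the fixed plate and the carriage plate. Then slide the safety catch on the shutter release box fully open, press the uncovered button all the way down and let it come back up, and slide the catch fully shut again; leave the objective case, post holder and clamping fork where they are.

Things in the scene. Friction and masses are not known exactly. Their poses are not given: they have to be found in the camera images.
- knob_grip (a point): The adjusting knob on top of the pedestal at the back of the translation stage: a black round knob (52 mm across) with an upright bar across it, 49 mm long, 14 mm thick and 32 mm high. This point is on the vertical turning axis, 7 mm below the top of the bar; its frame turns with the knob and its x axis runs along the bar. About 112 mm above the bench; the fixed plate and scale in front of it are only 70 mm high.
- knob (a joint): Angle of the knob (rad, 0 to 6.28), growing when it is turned clockwise seen from above. Each radian moves the carriage and its pointer 4.5 mm to the stage's left (+y of the stage frame). It stays where it is left; it takes about 0.1 N m to turn. At the start the knob has to go 2.4 to 4.5 rad further clockwise.
- pointer (a point): Tip of the narrow black pointer blade that the carriage carries over the white scale (3 mm above it), blade along x.
- mark (a point): The index mark: the one long, thick black line across the white scale, among short fine graduations 5 mm apart, on top of the stage's fixed plate (70 mm above the bench). Its frame is the stage's: x points level away from the robot's side, straight into the holes, y to the stage's left, z up. The pointer is aligned when its y in this frame is 0.
- hole0 (a point): Mouth of the right-hand hole (seen from the robot) on the near face of the stage's fixed plate, 50 mm above the bench, same axes as the mark. Each of the three holes is 12 mm in diameter and runs level along +x through the fixed plate (10 mm thick), a 10 mm gap and the carriage plate (10 mm thick); the holes of the two plates are in line only when the pointer is at the mark.
- hole1 (a point): Mouth of the middle hole, as hole0, 50 mm to its left. The top of the fixed plate's scale is 20 mm above the hole axis, the pointer 25 mm. The stage is fixed to the bench; its base plate, 110 mm by 150 mm and 12 mm thick, starts 10 mm in front of the hole mouths.
- hole2 (a point): Mouth of the left-hand hole, as hole0, 100 mm to its left.
- pin1_head (a point): A loose steel retaining pin (80 g, 85 mm long) lying on the bench: a square head 40 mm long and 16 mm by 16 mm, and a round shank 10 mm in diameter and 45 mm long with a tapered end. This point is the centre of the head; its x axis points along the pin toward the tapered end (the shoulder of the head is 20 mm along +x, the end of the shank 65 mm). Any pin fits any hole. There are two or three pins, so one of the three entries may be None.
- pin2_head (a point): A loose steel retaining pin (80 g, 85 mm long) lying on the bench: a square head 40 mm long and 16 mm by 16 mm, and a round shank 10 mm in diameter and 45 mm long with a tapered end. This point is the centre of the head; its x axis points along the pin toward the tapered end (the shoulder of the head is 20 mm along +x, the end of the shank 65 mm). As pin1.
- pin3_head (a point): A loose steel retaining pin (80 g, 85 mm long) lying on the bench: a square head 40 mm long and 16 mm by 16 mm, and a round shank 10 mm in diameter and 45 mm long with a tapered end. This point is the centre of the head; its x axis points along the pin toward the tapered end (the shoulder of the head is 20 mm along +x, the end of the shank 65 mm). As pin1.
- catch_grip (a point): The black square grip post (14 mm by 14 mm, 34 mm high) on the sliding steel safety catch of the shutter release box, a grey box 76 mm by 130 mm and 100 mm high on the dark table to the right. This point is on the post's axis 12 mm below its top and 22 mm above the catch plate. The frame's y axis is the direction in which the catch slides open.
- catch (a joint): Travel of the safety catch (m): 0 fully shut over the button, 0.054 fully open. It stays where it is left; about 1 N moves it.
- release_top (a point): Top of the round grey release button (28 mm across), 118 mm above the table, between two rails 46 mm apart whose tops are 2 mm above the button; the shut catch plate (44 mm long along its slide, 4 mm thick, 2 mm above the button) covers it. Same axes as the catch frame.
- release (a joint): How far the button is pressed (m): 0 up, 0.006 fully down, which takes 5 N; it springs back.
- objective (a point): Centre of the black and white objective case (34 mm across, 68 mm high) that stands on the bench; not part of the job.
- holder (a point): Centre of the black post holder (25 mm by 40 mm, 52 mm high) that stands on the bench; not part of the job.
- fork (a point): Centre of the slotted clamping fork (97 mm by 38 mm, 10 mm thick) lying on the bench in front of the stage; not part of the job.
Mind the look-alikes: they are no part of the job. What is shaped like the part that bears pin1_head but turquoise is not meant.

How it is judged:
By the outcome, as a careful person would: the job done as asked, in the order asked, and still so for the second after the job is handed in, with the robot touching nothing.
Of pin1, pin2, pin3 only 2 to 3 are there at a start; the rules pass over those that are not, and their reading is None.
At some moment in a run one of pin1, pin2, pin3 may be knocked a few centimetres aside while the robot is not near it.
Once in a run the grip may slacken for a moment while it holds something.
It also fails if it takes over 210 s, if anything falls off the work surface, if the arm or the gripper's body presses on something with over 40 N, if the wrist force passes 120 N, or if a joint passes its speed limit or range.

## Working session

There is one attempt and no reset: what is moved stays moved. The work goes in short steps, Python scripts to look and compute and a tool call to move; the robot and the scene stay as the last step left them, time stands still between calls to the robot, and variables do not carry over. Pictures are saved under pics/ and viewed, at most 14 in all, crops included, and the job is handed in when it is done.

Besides the shell and the picture viewer there is one more tool, called after "Request:" in YAML: its name, and indented under it one key for each argument. jog_arm: Moves the arm, as the interface text tells. Its arguments: {"type":"object","properties":{"moves":{"type":"string"}},"required":["moves"]}

```bash
mkdir -p pics; ls; cat > h.py <<'E'
import numpy as np, cv2
from cell import ctrl
def snap(n):
    s=ctrl.snapshot(n); np.savez(f'{n}.npz',**s); return s
def load(n): return dict(np.load(f'{n}.npz'))
def pt(s,u,v,z=None):
    """world point of pixel: on plane z if given, else from depth"""
    K,R,t=s['camera_matrix'],s['R'],s['t']
    d=R.T@np.linalg.solve(K,[u,v,1.]); c=-R.T@t
    return c+d*((z-c[2])/d[2]) if z is not None else c+d*s['z_map'][int(round(v)),int(round(u))]
def px(s,X):
    p=s['camera_matrix']@(s['R']@np.array(X,float)+s['t']); return p[:2]/p[2]
def cloud(s):
    K,R,t=s['camera_matrix'],s['R'],s['t']; h,w=s['z_map'].shape
    u,v=np.meshgrid(np.arange(w),np.arange(h))
    P=np.linalg.solve(K,np.stack([u,v,np.ones_like(u)],-1).reshape(-1,3).T.astype(float))*s['z_map'].ravel()
    return (R.T@(P-t[:,None])).T.reshape(h,w,3)
def save(s,name,crop=None,f=1):
    im=s['pixels'][...,::-1]
    if crop: a,b,c,d=crop; im=im[b:d,a:c]
    cv2.imwrite(f'pics/{name}.png',cv2.resize(im,None,fx=f,fy=f,interpolation=cv2.INTER_CUBIC))
E
python3 - <<'E'
from h import *
for n in ('scene','top'):
    s=snap(n); save(s,n+'0'); print(n,s['camera_matrix'][0,0],-s['R'].T@s['t'],s['R'][2])
o=ctrl.observe(); print(o)
E
```

```text
pics
scene 614.6237571300368 [-0.27710094  0.85274251  0.75242685] [ 0.62824554 -0.59730544 -0.4985316 ]
top 517.5824120646661 [0.26608602 0.06867787 1.36226492] [ 0.20918762 -0.00442173 -0.97786553]
{'t': 0.1, 'q': array([ 1.15491748,  0.47771197,  0.02237385,  1.55629622, -0.0114894 ,
        1.10930977, -0.08309035]), 'qvel': array([-0.00153272,  0.0004673 , -0.00020939, -0.00284373, -0.00060148,
        0.00015925,  0.00026949]), 'tau': array([ 3.87433000e-03, -5.84092140e+01,  1.53992090e+00, -2.73312253e+01,
       -5.41344937e-02,  1.30247616e-02,  4.09456106e-05]), 'ee_pos': array([ 0.20429788, -0.64279467,  0.22180702]), 'ee_rot': array([-7.75290789e-04,  9.88181500e-01,  1.53286289e-01, -1.90532784e-04]), 'ft_force': array([ 0.25347661,  0.81278202, -0.02656664]), 'moment': array([ 0.01901989, -0.06852906, -0.00110412]), 'grasp_force': 0.0, 'opening': 0.08778721890751717}
```

View pics/scene0.png

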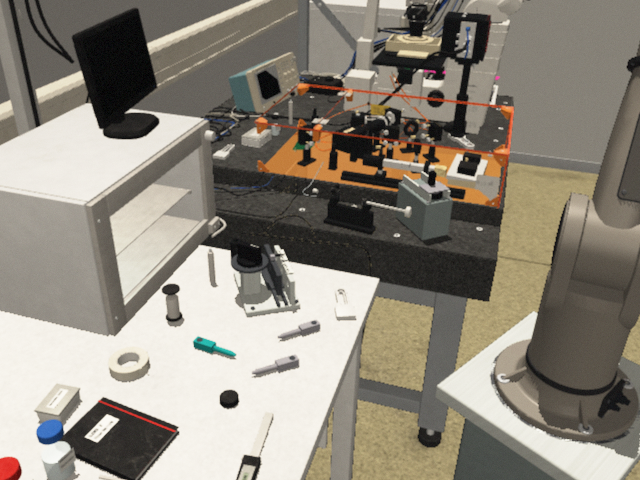

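View pics/top0.png

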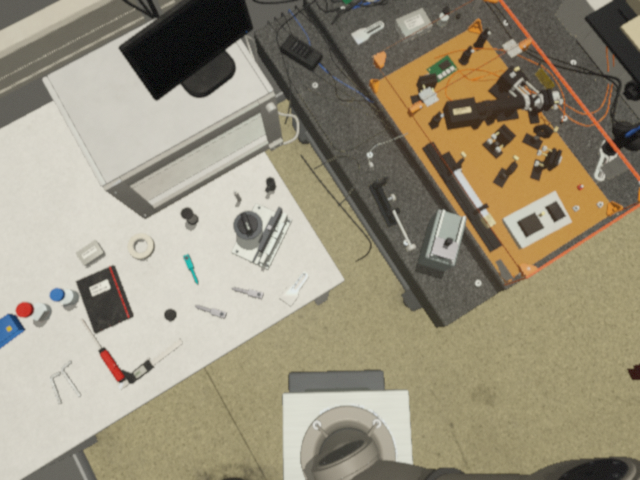

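The two views show: stage at top (262,235), grey pins at (247,292) and (210,312), the turquoise decoy at (190,268), the fork at (295,288), the objective at (190,215), the holder at (270,185), and the box at (440,238).

```bash
python3 - <<'E'
from h import *
s=load('top'); save(s,'c1',(170,170,330,330),4.5 and 3.7)
b=load('scene'); 
save(b,'c2',(150,230,390,400),3.3)
for n,u,v in [('pinA',247,292),('pinB',210,312),('stage',262,235),('box',440,238),('table',425,265),('obj',190,215),('fork',295,288),('knob',248,222),('bench',225,285)]:
    print(n,pt(s,u,v).round(4), px(b,pt(s,u,v)).round())
C=cloud(s); G=s['pixels'].astype(int)
# pins: height 6..25 mm, grey
z=C[...,2]; m=((z>.005)&(z<.03)).astype(np.uint8); m[:, :170]=0; m[:,330:]=0; m[:255]=0
n,l,st,ce=cv2.connectedComponentsWithStats(m)
for i in range(1,n):
    if st[i,4]>30:
        P=C[l==i]; c,(w,h),a=cv2.minAreaRect((P[:,:2]*1000).astype(np.float32)); print(st[i],c,w,h,a,P[:,2].max())
E
```

```text
pinA [0.4078 0.2478 0.0098] [298. 330.]
pinB [0.3583 0.3427 0.0138] [276. 365.]
stage [0.5557 0.2064 0.0249] [266. 282.]
box [ 0.5135 -0.2365  0.132 ] [423. 182.]
table [ 0.4675 -0.2232  0.0027] [428. 238.]
obj [0.6034 0.3867 0.0706] [176. 287.]
fork [ 0.4161  0.1228 -0.0015] [342. 307.]
knob [0.5679 0.2305 0.1237] [251. 243.]
bench [ 0.4292  0.3077 -0.0033] [266. 344.]
[183 255  17  30 183] (472.3304443359375, 391.89044189453125) 85.964111328125 26.502357482910156 23.857873916625977 0.025519166098202116
[238 255  38  15 233] (486.7015075683594, 223.3181610107422) 98.0011215209961 37.320404052734375 88.61714935302734 0.029937992215021934
[278 269  32  40 357] (418.9458312988281, 123.58512878417969) 42.88493347167969 107.44894409179688 53.93585205078125 0.019690852273609
[231 287  34  13 178] (408.6117858886719, 246.6595458984375) 90.23578643798828 20.318140029907227 76.21741485595703 0.023900084291071773
[195 305  33  13 169] (361.78277587890625, 342.3085021972656) 84.73265075683594 19.739198684692383 77.89603424072266 0.02495404473213096
[170 308   8  13  70] (356.2052001953125, 438.6187744140625) 30.297521591186523 17.755111694335938 0.10924874991178513 0.020336881802116537
[170 337  13  15  65] (277.22833251953125, 431.2182312011719) 19.098068237304688 39.20643997192383 40.710304260253906 0.012550254236025887
[ 300  409   30   71 1067] (33.540504455566406, 85.36640930175781) 57.17980194091797 174.30836486816406 70.24378204345703 0.02998055222490848
```

View pics/c1.png

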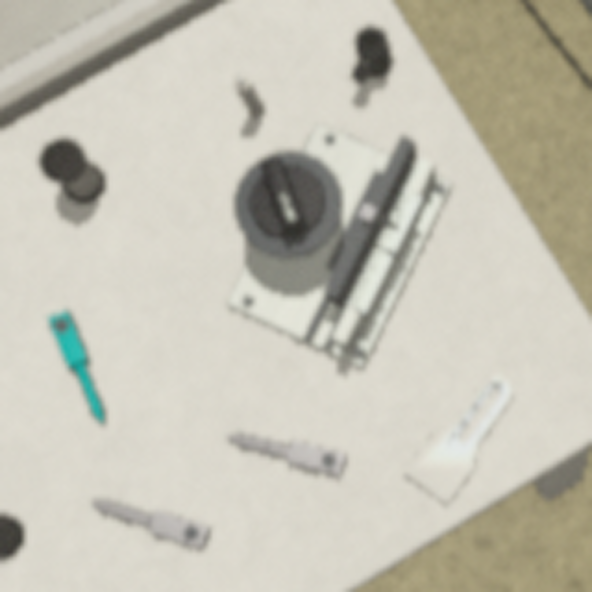

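View pics/c2.png

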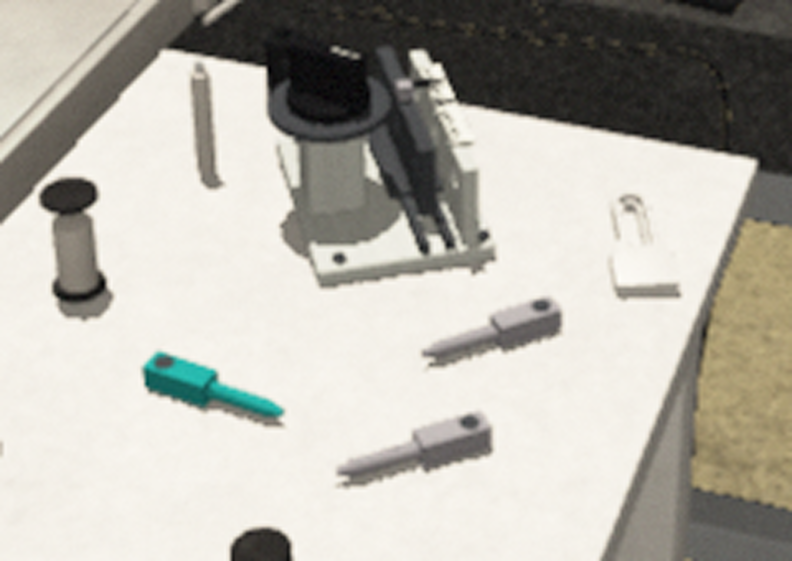

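```bash
python3 - <<'E'
from h import *
s=load('top'); b=load('scene')
for n,q in (('top',s),('scene',b)):
    C=cloud(q); x,y,z=C[...,0],C[...,1],C[...,2]
    roi=(abs(x-.54)<.12)&(abs(y-.2)<.12)
    for lo,hi in ((.107,.13),(.08,.10),(.064,.074)):
        m=roi&(z>lo)&(z<hi); P=C[m]
        if len(P)<8: print(n,lo,len(P)); continue
        c,wh,a=cv2.minAreaRect((P[:,:2]*1000).astype(np.float32)); print(n,lo,len(P),np.array(c).round(1),np.array(wh).round(1),round(a,1),P[:,2].mean().round(4))
    m=(abs(x-.5)<.12)&(abs(y+.24)<.1)&(z>.125); P=C[m]
    if len(P)>5:
        c,wh,a=cv2.minAreaRect((P[:,:2]*1000).astype(np.float32)); print(n,'post',len(P),c,wh,a,P[:,2].max())
    m=(abs(x-.5)<.12)&(abs(y+.24)<.1)&(z>.09)&(z<.128); P=C[m]
    c,wh,a=cv2.minAreaRect((P[:,:2]*1000).astype(np.float32)); print(n,'box',len(P),c,wh,a)
im1=cv2.resize(s['pixels'][205:275,250:300,::-1],None,fx=8,fy=8,interpolation=cv2.INTER_CUBIC)
im2=cv2.resize(b['pixels'][240:310,255:305,::-1],None,fx=8,fy=8,interpolation=cv2.INTER_CUBIC)
cv2.imwrite('pics/c3.png',np.hstack([im1,im2]))
im1=cv2.resize(s['pixels'][200:275,410:480,::-1],None,fx=5,fy=5,interpolation=cv2.INTER_CUBIC)
im2=cv2.resize(b['pixels'][165:240,390:460,::-1],None,fx=5,fy=5,interpolation=cv2.INTER_CUBIC)
cv2.imwrite('pics/c4.png',np.hstack([im1,im2]))
E
```

```text
top 0.107 115 [572.2 236.6] [49.4 13.8] 21.2 0.1209
top 0.08 537 [577.3 241.5] [163.6  73.8] 44.4 0.0869
top 0.064 389 [585.4 190.7] [196.1 105.9] 20.6 0.0691
top post 322 (532.7841186523438, -285.102783203125) (104.18203735351562, 156.6497344970703) 64.66045379638672 0.19500205441921808
top box 1599 (552.9953002929688, -257.8368835449219) (120.68655395507812, 190.0858612060547) 63.7449951171875
scene 0.107 211 [567.  237.4] [50.4 18.6] 22.0 0.1162
scene 0.08 542 [587.6 256.7] [131.9  71.3] 38.0 0.0867
scene 0.064 446 [561.8 228.7] [150.6 154.8] 71.7 0.0682
scene post 259 (527.4560546875, -289.3951110839844) (95.42899322509766, 160.56224060058594) 60.957435607910156 0.19252965964905266
scene box 1246 (548.0387573242188, -258.87823486328125) (116.4751968383789, 193.3643798828125) 62.378231048583984
```

View pics/c3.png

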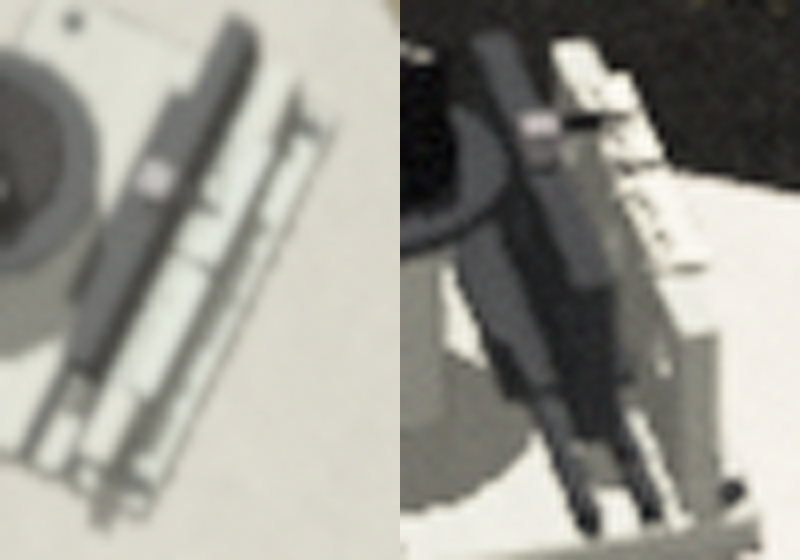

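View pics/c4.png

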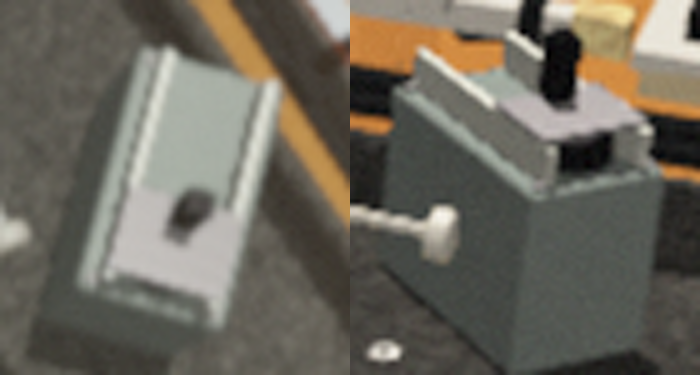

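Request:
jog_arm:
  moves: "0 0 0 60 0 0 0;0 70 95 70 0 0 0;0 140 190 70 0 0 0;0 210 280 70 0 0 0;0 230 340 70 0 0 0;0 250 400 70 0 0 0;0 270 460 70 0 0 0;0 290 520 70 0 0 0;0 310 580 70 0 0 0;0 330 640 70 0 0 0"

```text
t: 1.35
ee_pos: [0.4765, -0.1529, 0.2922]
ee_rot: [0.0, 0.988, 0.153, -0.0]
ft_force: [1.4, 0.4, 0.1]
opening: 0.0877
grasp_force: 0.0
```

```bash
python3 - <<'E'
from h import *
print(ctrl.observe()['q'].round(3))
out=[]
for n in ('top','scene'):
    s=load(n); K,R,t=s['camera_matrix'],s['R'],s['t']
    z=.0705; x0,y0=.46,.13; sc=4000.
    # rectify plane z: pixel (i,j)-> world x=x0+.14 - j/sc (up=+x), y=y0+.14-i/sc (left=+y)
    A=np.array([[0,-1/sc,x0+.14],[-1/sc,0,y0+.13],[0,0,z],[0,0,1]]) # cols i,j,1
    H=K@np.c_[R,t]@A
    out.append(cv2.warpPerspective(s['pixels'],H,(400,560),flags=cv2.INTER_CUBIC|cv2.WARP_INVERSE_MAP))
cv2.imwrite('pics/r1.png',np.hstack(out)[...,::-1])
E
```

```text
[ 0.463  0.142 -0.307  1.859  0.047  1.147 -1.124]
```

View pics/r1.png

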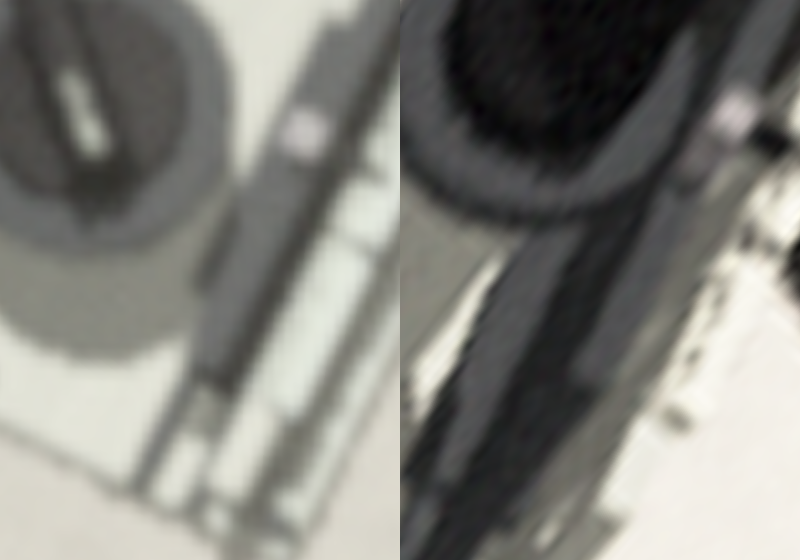

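Request:
jog_arm:
  moves: "0 20 40 0 0 0 10;0 40 80 0 0 0 20;0 60 120 0 0 0 30;0 80 170 0 0 0 40;0 92 220 0 0 0 50;0 92 260 0 0 0 60;0 92 300 0 0 0 70;0 92 340 0 0 0 80;0 92 380 0 0 0 90;0 92 390 0 0 0 100"

```text
t: 2.6
ee_pos: [0.567, 0.2386, 0.292]
ee_rot: [-0.001, 0.513, 0.858, 0.0]
ft_force: [-0.2, -0.4, -0.4]
opening: 0.0879
grasp_force: 0.0
```

```bash
python3 - <<'E'
from h import *
o=ctrl.observe(); print(o['q'].round(3),o['ee_pos'])
# knob bar by dark colour, from both views via ray at z=.119; scale rectified wide
s=load('top');C=cloud(s)
m=((abs(C[...,0]-.57)<.05)&(abs(C[...,1]-.237)<.05)&(C[...,2]>.106)&(C[...,2]<.14))
v,u=np.nonzero(m); P=np.array([pt(s,a,b,.119) for a,b in zip(u,v)])
print('top bar',cv2.minAreaRect((P[:,:2]*1000).astype(np.float32)))
s=load('scene');C=cloud(s)
m=((abs(C[...,0]-.57)<.05)&(abs(C[...,1]-.237)<.05)&(C[...,2]>.116)&(C[...,2]<.14))
v,u=np.nonzero(m); P=np.array([pt(s,a,b,.119) for a,b in zip(u,v)])
print('scene bar',cv2.minAreaRect((P[:,:2]*1000).astype(np.float32)))
E
```

```text
[ 0.051  0.418 -0.745  1.583  0.292  1.257 -0.25 ] [0.56702868 0.23858559 0.29202529]
top bar ((571.2494506835938, 236.3214111328125), (51.2943000793457, 13.716415405273438), 21.196046829223633)
scene bar ((566.7509765625, 238.45425415039062), (50.49311447143555, 20.361827850341797), 20.912109375)
```

Request:
jog_arm:
  moves: "0 1 0 0 0 0 10;0 1 0 0 0 0 20;0 1 0 0 0 0 30;0 1 0 -20 0 0 40;0 1 0 -50 0 0 50;0 1 0 -90 0 0 60;0 1 0 -120 0 0 70;0 1 0 -140 0 0 80;0 1 0 -140 0 0 83;0 1 0 -140 0 0 83"

```text
t: 3.85
ee_pos: [0.569, 0.2349, 0.1517]
ee_rot: [-0.001, -0.179, 0.984, 0.0]
ft_force: [-0.5, 0.5, 0.8]
opening: 0.0878
grasp_force: 0.0
```

```bash
python3 - <<'E'
from h import *
o=ctrl.observe(); print(o['q'].round(3),o['ee_pos'],o['ee_rot'])
s=snap('top'); out=[]
for n in ('top','scene'):
    s=load(n); K,R,t=s['camera_matrix'],s['R'],s['t']
    yaw=np.radians(63.5); X=np.array([np.cos(yaw),np.sin(yaw)]); Y=np.array([-X[1],X[0]])
    z=.070; c=np.array([.545,.185]); sc=5000.
    A=np.zeros((4,3)); A[:2,1]=-X/sc; A[:2,0]=-Y/sc; A[:2,2]=c+X*.04+Y*.08; A[2,2]=z; A[3,2]=1
    out.append(cv2.warpPerspective(s['pixels'],K@np.c_[R,t]@A,(800,300),flags=cv2.INTER_CUBIC|cv2.WARP_INVERSE_MAP))
cv2.imwrite('pics/r2.png',np.vstack(out)[...,::-1])
E
```

```text
[ 0.19   0.65  -0.974  1.721  0.596  1.098  0.955] [0.56903929 0.23488155 0.1516531 ] [-6.75170293e-04 -1.78687692e-01  9.83905610e-01  6.17351465e-05]
```

View pics/r2.png

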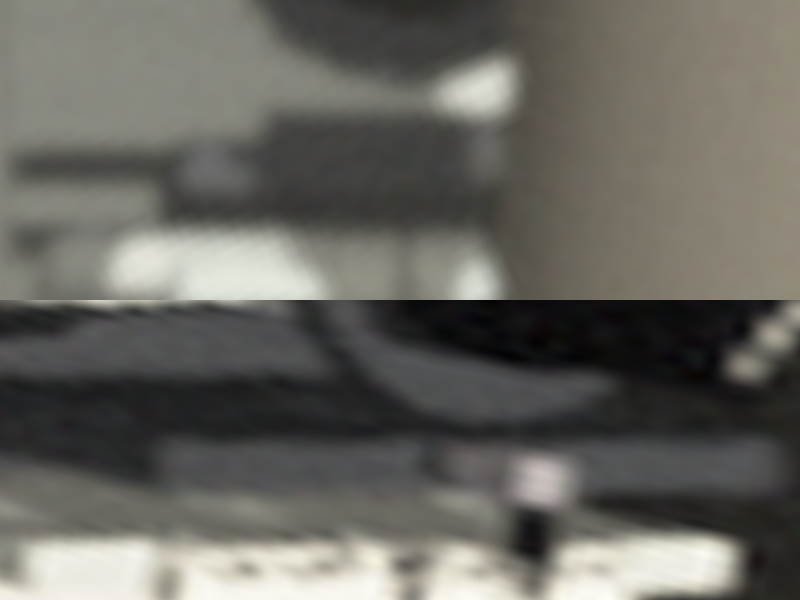

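Request:
jog_arm:
  moves: "0 1 2 -20 0 0 0;0 1 2 -45 0 0 0;0 1 2 -55 0 0 0;0 1 2 -55 0 0 0;255 1 2 -55 0 0 0;255 1 2 -55 0 0 0;255 1 2 -55 0 0 0;255 1 2 -55 0 0 0;255 1 2 -55 0 0 0;255 1 2 -55 0 0 0"

```text
t: 5.15
ee_pos: [0.5703, 0.2372, 0.0974]
ee_rot: [0.0, -0.179, 0.984, 0.0]
ft_force: [0.1, 0.7, 0.3]
opening: 0.0317
grasp_force: 0.0
```

Request:
jog_arm:
  moves: "255 0 0 0 0 0 0;255 0 0 0 0 0 0;255 0 0 0 0 0 0;255 0 0 0 0 0 0;255 0 0 0 0 0 -6;255 0 0 0 0 0 -12;255 0 0 0 0 0 -18;255 0 0 0 0 0 -24;255 0 0 0 0 0 -30;255 0 0 0 0 0 -30"

```text
t: 6.4
ee_pos: [0.5705, 0.2365, 0.0974]
ee_rot: [0.0, 0.082, 0.997, -0.001]
ft_force: [0.2, -4.5, 1.1]
opening: 0.0137
grasp_force: 30.0
```

```bash
cat > sc.py <<'E'
from h import *
import sys
o=ctrl.observe(); print(o['q'].round(3),o['ee_pos'].round(4),'yaw',np.degrees(2*np.arctan2(o['ee_rot'][2],o['ee_rot'][1])).round(1),o['ft_force'].round(1))
yaw=np.radians(63.5); X=np.array([np.cos(yaw),np.sin(yaw)]); Y=np.array([-X[1],X[0]])
def rect(s,z,x1=.04,w=160,h=60,sc=5000.,c=np.array([.545,.185])):
    K,R,t=s['camera_matrix'],s['R'],s['t']
    A=np.zeros((4,3)); A[:2,1]=-X/sc; A[:2,0]=-Y/sc; A[:2,2]=c+X*x1+Y*.08; A[2,2]=z; A[3,2]=1
    return cv2.warpPerspective(s['pixels'],K@np.c_[R,t]@A,(800,h*5),flags=cv2.INTER_CUBIC|cv2.WARP_INVERSE_MAP)
E
python3 - <<'E'
from sc import *
s=snap('scene'); print(pt(s,273,257))
im=rect(s,.070); cv2.imwrite('pics/r3.png',im[...,::-1])
g=im.mean(2)
for r in range(230,300,10): print(r,[int(v) for v in g[r,340:640:10]])
E
```

```text
[ 0.086  0.664 -0.813  1.761  0.574  0.972  0.449] [0.5705 0.2365 0.0974] yaw 170.6 [ 0.2 -4.5  1.1]
[0.55651413 0.1856821  0.07669228]
230 [105, 103, 102, 102, 104, 104, 103, 102, 103, 102, 101, 103, 105, 102, 97, 83, 58, 35, 25, 36, 54, 78, 97, 104, 98, 96, 104, 110, 110, 108]
240 [109, 111, 112, 112, 114, 114, 108, 103, 103, 106, 109, 110, 111, 107, 98, 78, 55, 31, 19, 42, 74, 107, 122, 139, 146, 146, 143, 147, 159, 174]
250 [103, 107, 118, 119, 112, 103, 98, 91, 92, 98, 101, 108, 114, 111, 103, 77, 52, 23, 8, 39, 95, 159, 191, 212, 216, 222, 217, 212, 209, 219]
260 [85, 89, 103, 112, 107, 82, 61, 54, 55, 72, 91, 101, 107, 105, 95, 74, 48, 12, 2, 53, 122, 176, 205, 226, 223, 221, 218, 219, 221, 225]
270 [91, 99, 104, 110, 109, 88, 59, 49, 59, 78, 97, 103, 102, 98, 90, 80, 62, 26, 32, 103, 180, 202, 207, 218, 215, 206, 196, 206, 225, 232]
280 [112, 119, 126, 126, 118, 105, 87, 77, 82, 93, 107, 111, 110, 105, 97, 92, 75, 37, 60, 146, 225, 239, 238, 233, 231, 234, 232, 229, 231, 235]
290 [128, 130, 132, 133, 122, 108, 90, 76, 81, 98, 115, 122, 126, 124, 120, 112, 83, 49, 81, 161, 227, 239, 247, 244, 243, 245, 245, 245, 229, 218]
```

```bash
python3 - <<'E'
from sc import *
s=load('top'); s['pixels']=cv2.imread('pics/top0.png')[...,::-1].copy()
a=rect(s,.070); b=rect(s,.074)
cv2.imwrite('pics/r4.png',np.vstack([a,b])[...,::-1])
for im,rs,cs in ((a,range(190,300,10),range(330,600,10)),(b,range(190,300,10),range(430,600,10))):
    print(list(cs)); g=im.mean(2)
    for r in rs: print(r,[int(g[r,c]) for c in cs])
E
```

```text
[ 0.086  0.664 -0.814  1.761  0.575  0.972  0.45 ] [0.5705 0.2365 0.0973] yaw 170.7 [ 1.3 -4.2  1.8]
[330, 340, 350, 360, 370, 380, 390, 400, 410, 420, 430, 440, 450, 460, 470, 480, 490, 500, 510, 520, 530, 540, 550, 560, 570, 580, 590]
190 [93, 94, 92, 94, 96, 94, 93, 92, 94, 95, 95, 92, 87, 85, 89, 101, 111, 113, 114, 108, 98, 93, 93, 93, 91, 93, 94]
200 [76, 75, 75, 76, 76, 77, 77, 76, 79, 77, 77, 78, 75, 73, 74, 79, 86, 88, 86, 82, 77, 73, 77, 77, 75, 75, 77]
210 [74, 72, 70, 69, 69, 68, 71, 71, 69, 69, 72, 70, 73, 71, 72, 77, 80, 83, 83, 75, 70, 70, 71, 72, 74, 70, 71]
220 [93, 91, 94, 89, 88, 91, 87, 83, 86, 89, 93, 95, 91, 89, 88, 86, 86, 88, 88, 93, 93, 90, 88, 86, 85, 90, 87]
230 [138, 136, 133, 135, 134, 133, 130, 119, 120, 132, 136, 141, 139, 134, 127, 110, 98, 105, 118, 131, 141, 135, 123, 130, 127, 127, 131]
240 [182, 183, 182, 183, 183, 177, 179, 164, 159, 178, 185, 182, 185, 184, 166, 144, 124, 128, 160, 177, 182, 177, 163, 162, 171, 173, 176]
250 [203, 205, 211, 208, 207, 207, 199, 190, 190, 200, 210, 211, 208, 206, 196, 168, 145, 153, 182, 204, 202, 196, 192, 192, 19
[... 885 characters left out ...]

220 [80, 83, 80, 79, 80, 81, 85, 87, 83, 82, 82, 77, 78, 80, 76, 81, 80]
230 [120, 122, 122, 114, 107, 99, 92, 97, 111, 119, 121, 118, 110, 111, 112, 113, 113]
240 [172, 172, 170, 167, 148, 126, 114, 128, 154, 168, 170, 160, 150, 152, 158, 160, 160]
250 [203, 204, 200, 199, 180, 150, 137, 156, 185, 200, 199, 187, 182, 188, 191, 195, 199]
260 [219, 217, 216, 211, 199, 171, 154, 176, 199, 205, 205, 205, 203, 209, 213, 211, 213]
270 [225, 223, 220, 218, 211, 186, 173, 187, 205, 212, 212, 215, 218, 220, 223, 222, 220]
280 [226, 226, 225, 225, 218, 204, 197, 208, 217, 221, 222, 223, 226, 227, 227, 227, 225]
290 [224, 224, 226, 225, 221, 217, 217, 222, 225, 224, 225, 225, 225, 226, 227, 226, 225]
```

View pics/r4.png

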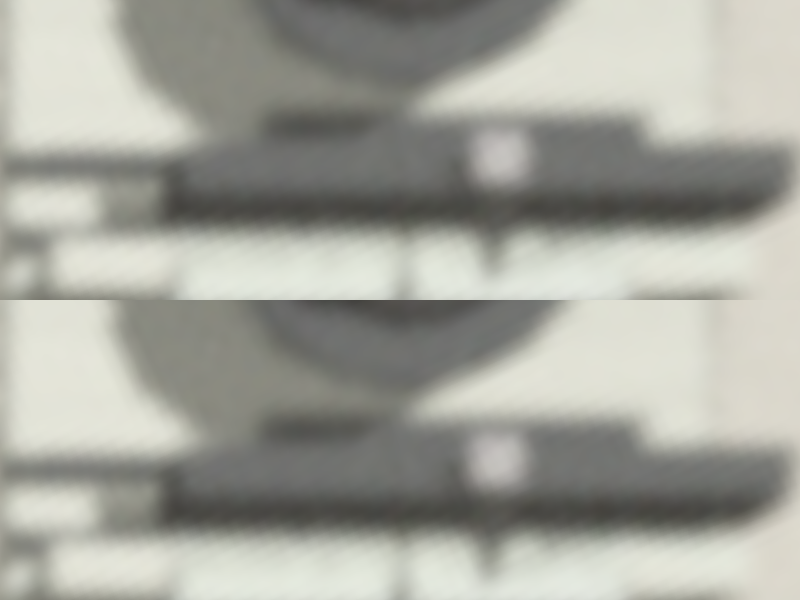

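Request:
jog_arm:
  moves: "255 0 0 0 0 0 -9;255 0 0 0 0 0 -18;255 0 0 0 0 0 -27;255 0 0 0 0 0 -36;255 0 0 0 0 0 -45;255 0 0 0 0 0 -54;255 0 0 0 0 0 -63;255 0 0 0 0 0 -72;255 0 0 0 0 0 -81;255 0 0 0 0 0 -90"

```text
t: 7.7
ee_pos: [0.5702, 0.2362, 0.0973]
ee_rot: [0.0, 0.763, 0.646, -0.001]
ft_force: [-0.0, -5.5, 2.9]
opening: 0.0136
grasp_force: 30.0
```

Request:
jog_arm:
  moves: "255 0 0 0 0 0 -9;255 0 0 0 0 0 -18;255 0 0 0 0 0 -27;255 0 0 0 0 0 -36;255 0 0 0 0 0 -45;255 0 0 0 0 0 -54;255 0 0 0 0 0 -63;255 0 0 0 0 0 -70;255 0 0 0 0 0 -75;255 0 0 0 0 0 -75"

```text
t: 8.95
ee_pos: [0.5699, 0.2364, 0.0973]
ee_rot: [0.001, 0.999, 0.05, -0.0]
ft_force: [-2.0, -3.9, 4.6]
opening: 0.0138
grasp_force: 30.0
```

```bash
python3 - <<'E'
from sc import *
s=snap('scene'); im=rect(s,.070); g=im.mean(2)
print(list(range(340,640,10)))
for r in range(230,300,20): print(r,[int(v) for v in g[r,340:640:10]])
E
```

```text
[-0.388  0.527 -0.143  1.796  0.098  0.828 -2.049] [0.5699 0.2364 0.0973] yaw 5.7 [-2.  -3.9  4.6]
[340, 350, 360, 370, 380, 390, 400, 410, 420, 430, 440, 450, 460, 470, 480, 490, 500, 510, 520, 530, 540, 550, 560, 570, 580, 590, 600, 610, 620, 630]
230 [101, 99, 102, 106, 104, 99, 102, 101, 92, 73, 41, 18, 20, 40, 62, 88, 103, 108, 108, 106, 105, 105, 106, 107, 100, 98, 104, 109, 108, 106]
250 [106, 111, 120, 120, 117, 106, 97, 86, 78, 58, 35, 21, 25, 46, 74, 101, 109, 106, 99, 114, 125, 145, 169, 195, 210, 221, 215, 212, 210, 220]
270 [93, 97, 101, 108, 107, 88, 61, 56, 62, 58, 50, 38, 39, 55, 74, 77, 86, 86, 96, 152, 218, 237, 232, 226, 213, 203, 197, 206, 224, 231]
290 [128, 132, 136, 135, 123, 110, 93, 79, 76, 80, 68, 47, 51, 72, 107, 128, 162, 195, 227, 236, 246, 243, 244, 243, 244, 245, 246, 245, 229, 217]
```

Request:
jog_arm:
  moves: "255 0 0 0 0 0 -6;255 0 0 0 0 0 -12;255 0 0 0 0 0 -17;255 0 0 0 0 0 -19;255 0 0 0 0 0 -19;0 0 0 0 0 0 -19;0 0 0 0 0 0 -19;0 0 0 0 0 0 -19;0 0 0 20 0 0 -19;0 0 0 70 0 0 -19"

```text
t: 10.25
ee_pos: [0.5685, 0.2367, 0.1657]
ee_rot: [0.001, 0.993, -0.116, -0.002]
ft_force: [1.4, 0.5, -0.2]
opening: 0.0599
grasp_force: 0.0
```

Request:
jog_arm:
  moves: "120 -30 -20 60 0 0 0;120 -60 -60 100 0 0 0;120 -90 -100 100 0 0 0;120 -120 -150 100 0 0 0;120 -150 -190 100 0 0 0;120 -150 -190 100 0 0 0"

```text
t: 11.0
ee_pos: [0.4186, 0.0445, 0.2675]
ee_rot: [0.0, 0.993, -0.118, 0.0]
ft_force: [0.7, -0.1, 0.1]
opening: 0.0463
grasp_force: 0.0
```

```bash
python3 - <<'E'
from sc import *
s=snap('top'); b=snap('scene')
a=rect(s,.070); c=rect(s,.0745); d=rect(b,.07)
cv2.imwrite('pics/r5.png',np.vstack([a[:230],c[180:],d[:250]])[...,::-1])
for im,cs in ((a,range(340,480,6)),(c,range(340,480,6))):
    print(list(cs)); g=im.mean(2)
    for r in range(220,300,10): print(r,[int(g[r,c]) for c in cs])
C=cloud(s); z=C[...,2]; m=((z>.005)&(z<.03)&(C[...,0]>.2)&(C[...,0]<.47)&(C[...,1]>.17)&(C[...,1]<.42)).astype(np.uint8)
n,l,st,ce=cv2.connectedComponentsWithStats(m)
for i in range(1,n):
    if st[i,4]>60: print(st[i],cv2.minAreaRect((C[l==i][:,:2]*1000).astype(np.float32)))
E
```

```text
[-2.620e-01  2.000e-03  7.000e-03  2.067e+00  0.000e+00  1.073e+00
 -2.063e+00] [0.4186 0.0445 0.2675] yaw -13.6 [ 0.7 -0.1  0.1]
[340, 346, 352, 358, 364, 370, 376, 382, 388, 394, 400, 406, 412, 418, 424, 430, 436, 442, 448, 454, 460, 466, 472, 478]
220 [87, 88, 90, 88, 88, 87, 89, 93, 90, 89, 86, 87, 84, 82, 85, 89, 92, 92, 92, 91, 92, 93, 91, 92]
230 [134, 135, 137, 138, 135, 134, 132, 138, 137, 127, 116, 104, 102, 101, 108, 119, 129, 139, 139, 143, 140, 141, 144, 141]
240 [181, 184, 181, 184, 183, 183, 181, 178, 180, 171, 153, 136, 124, 132, 145, 162, 172, 181, 187, 188, 189, 185, 185, 186]
250 [206, 210, 211, 209, 209, 208, 210, 207, 201, 193, 176, 160, 152, 157, 176, 194, 205, 209, 209, 208, 210, 211, 207, 204]
260 [215, 217, 220, 221, 221, 220, 217, 217, 211, 200, 186, 170, 167, 178, 193, 209, 218, 219, 219, 218, 216, 216, 216, 215]
270 [222, 224, 225, 226, 226, 225, 224, 220, 215, 202, 183, 168, 168, 184, 204, 215, 222, 223, 222, 222, 223, 222, 222, 222]
280 [225, 227, 228, 228, 227, 226, 226, 223, 215, 201, 182, 170, 173, 188, 206, 219, 224, 226, 226, 226, 227, 227, 227, 226
[... 763 characters left out ...]
, 203, 192, 173, 163, 166, 182, 200, 211, 214, 216, 217, 215, 214, 212, 212, 212]
270 [221, 223, 224, 225, 224, 223, 221, 218, 208, 191, 175, 167, 174, 192, 210, 220, 223, 221, 220, 221, 221, 220, 219, 219]
280 [225, 227, 228, 228, 226, 226, 224, 219, 210, 193, 173, 167, 180, 197, 213, 221, 225, 226, 225, 225, 226, 225, 226, 225]
290 [227, 226, 225, 226, 226, 225, 223, 214, 201, 185, 173, 173, 186, 203, 215, 222, 223, 225, 226, 227, 226, 225, 226, 226]
[230 287  34  12 172] ((411.65985107421875, 248.2126007080078), (89.52074432373047, 18.979106903076172), 75.1751708984375)
[195 305  32  16 174] ((365.91046142578125, 341.22845458984375), (83.76241302490234, 28.00086784362793), 59.63232421875)
```

View pics/r5.png

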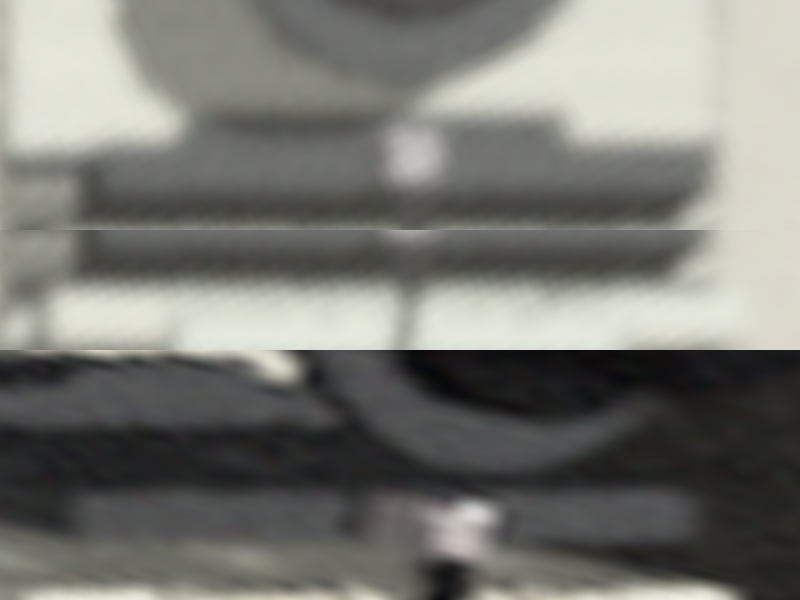

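```bash
python3 - <<'E'
from sc import *
s=load('top'); n=s['pixels'].copy(); s['pixels']=cv2.imread('pics/top0.png')[...,::-1].copy()
for z in (.065,.08):
    a=rect(s,z); q=dict(s); q['pixels']=n; b=rect(q,z)
    for (r0,r1,c0,c1) in ((130,185,440,560),(110,200,440,700),(130,190,600,795)):
        T=a[r0:r1,c0:c1]; S=b[r0:r1,c0-120:c1-40] 
        m=cv2.matchTemplate(S,T,cv2.TM_CCOEFF_NORMED)[0]; k=m.argmax()
        y0,y1,y2=m[k-1:k+2] if 0<k<len(m)-1 else (0,1,0); print(z,'shift mm',(120-k-.5*(y0-y2)/(y0-2*y1+y2))/5,m[k])
# rect of static marks for reference, stage edges for yaw: bar angle
C=cloud(s); m=(abs(C[...,0]-.57)<.04)&(abs(C[...,1]-.237)<.04)&(C[...,2]>.107)&(C[...,2]<.14)
v,u=np.nonzero(m);P=np.array([pt(s,i,j,.119) for i,j in zip(u,v)]); print(cv2.minAreaRect((P[:,:2]*1000).astype(np.float32)))
E
```

```text
[-0.264  0.005  0.004  2.063 -0.     1.072 -2.064] [0.4206 0.0476 0.2678] yaw -13.4 [-0.  -0.2  0.1]
0.065 shift mm 17.25990800857544 0.9925811
0.065 shift mm 16.886011755466463 0.97233003
0.065 shift mm 16.37607931792736 0.9950284
0.08 shift mm 16.90285595059395 0.96820456
0.08 shift mm 16.430663034319878 0.92798424
0.08 shift mm 16.031344044208527 0.9957901
((570.836669921875, 235.95852661132812), (16.32942771911621, 50.526832580566406), 76.43513488769531)
```

Request:
jog_arm:
  moves: "120 40 50 0 0 0 0;120 80 100 0 0 0 0;120 120 150 0 0 0 0;120 149 188 -30 0 0 0;120 149 188 -90 0 0 0;120 149 188 -140 0 0 0;120 149 188 -170 0 0 0;120 149 188 -170 0 0 0;255 149 188 -170 0 0 0;255 149 188 -170 0 0 0"

```text
t: 12.35
ee_pos: [0.5703, 0.2361, 0.099]
ee_rot: [-0.001, 0.993, -0.116, 0.001]
ft_force: [0.6, -0.6, 0.5]
opening: 0.03
grasp_force: 0.0
```

Request:
jog_arm:
  moves: "255 0 0 0 0 0 0;255 0 0 0 0 0 0;255 0 0 0 0 0 0;255 0 0 0 0 0 -3;255 0 0 0 0 0 -7;255 0 0 0 0 0 -7;120 0 0 0 0 0 -7;120 0 0 0 0 0 -7;120 0 0 0 0 0 -7;120 0 0 30 0 0 -7"

```text
t: 13.6
ee_pos: [0.5674, 0.2339, 0.1252]
ee_rot: [0.002, 0.984, -0.177, -0.002]
ft_force: [-0.1, 0.2, 0.0]
opening: 0.046
grasp_force: 0.0
```

Request:
jog_arm:
  moves: "0 0 0 60 0 0 0;0 -30 0 120 0 0 0;0 -80 0 150 0 0 8;0 -130 0 150 0 0 16;0 -170 0 150 0 0 24;0 -220 0 150 0 0 24"

```text
t: 14.35
ee_pos: [0.3481, 0.2348, 0.2773]
ee_rot: [0.0, 0.999, 0.032, 0.0]
ft_force: [-0.6, 0.6, 0.1]
opening: 0.0877
grasp_force: 0.0
```

```bash
cat > pins.py <<'E'
from sc import *
def pins(s):
    C=cloud(s); z=C[...,2]; px_=s['pixels'].astype(int)
    m=((z>.006)&(z<.03)&(C[...,0]>.2)&(C[...,0]<.47)&(C[...,1]>.17)&(C[...,1]<.47)).astype(np.uint8)
    n,l,st,ce=cv2.connectedComponentsWithStats(m)
    for i in range(1,n):
        if st[i,4]>60:
            v,u=np.nonzero(l==i); P=np.array([pt(s,a,b,.013)[:2] for a,b in zip(u,v)])*1000
            c,wh,a=cv2.minAreaRect(P.astype(np.float32)); 
            d=np.linalg.svd(P-P.mean(0))[2][0]; t=(P-P.mean(0))@d; w=(P-P.mean(0))@np.array([-d[1],d[0]])
            # head = wider end
            if np.abs(w[t>np.median(t)+10]).mean()>np.abs(w[t<np.median(t)-10]).mean(): d=-d; t=-t
            w=(P-P.mean(0))@np.array([-d[1],d[0]]); hw=t<t.min()+38; 
            print(len(P),'ctr',np.round(c,1),'size',np.round(wh,1),'dir(shank)',np.degrees(np.arctan2(d[1],d[0])).round(1),'head',(P.mean(0)+d*(t.min()+20)+np.array([-d[1],d[0]])*np.median(w[hw])).round(1), px_[l==i].mean(0).round())
E
python3 - <<'E'
from pins import *
s=snap('top'); snap('scene'); pins(s)
c=rect(s,.0745); a=rect(s,.07); cs=list(range(370,450,6)); print(cs)
for r in (230,240,250,260): print(r,[int(c[r,k].mean()) for k in cs])
for r in (280,290): print(r,[int(a[r,k].mean()) for k in cs])
E
```

```text
[-5.430e-01  2.000e-03 -1.980e-01  2.044e+00  1.000e-03  1.096e+00
 -2.248e+00] [0.3481 0.2348 0.2773] yaw 3.7 [-0.6  0.6  0.1]
66 ctr [351.  452.3] size [35.6 15.9] dir(shank) -131.8 head [350.9 448.9] [87. 84. 77.]
104 ctr [268.4 443.8] size [13.7 68.2] dir(shank) -52.1 head [260.5 455.6] [214. 209. 196.]
[370, 376, 382, 388, 394, 400, 406, 412, 418, 424, 430, 436, 442, 448]
230 [113, 115, 118, 117, 113, 101, 95, 93, 97, 107, 112, 117, 121, 124]
240 [169, 166, 166, 159, 148, 135, 120, 121, 130, 147, 159, 166, 169, 170]
250 [200, 202, 199, 195, 177, 160, 150, 154, 167, 183, 195, 202, 205, 203]
260 [216, 214, 210, 203, 194, 178, 170, 176, 193, 207, 214, 216, 217, 216]
280 [227, 227, 223, 215, 202, 186, 178, 184, 199, 214, 224, 227, 228, 227]
290 [223, 220, 217, 208, 192, 176, 174, 185, 202, 213, 219, 222, 223, 226]
```

Request:
jog_arm:
  moves: "0 10 -50 0 0 0 10;0 30 -100 0 0 0 20;0 50 -150 0 0 0 30;0 70 -190 0 0 0 40;0 70 -190 0 0 0 50;0 70 -190 0 0 0 60;0 70 -190 0 0 0 72;0 70 -190 0 0 0 72"

```text
t: 15.45
ee_pos: [0.4197, 0.0446, 0.2772]
ee_rot: [0.0, 0.789, 0.614, -0.0]
ft_force: [-0.4, 0.1, 0.2]
opening: 0.0878
grasp_force: 0.0
```

```bash
python3 - <<'E'
from pins import *
s=snap('top'); b=snap('scene'); pins(s)
im1=cv2.resize(s['pixels'][200:330,170:330,::-1],(480,390),interpolation=cv2.INTER_CUBIC)
im2=cv2.resize(b['pixels'][295:391,195:329,::-1],(545,390),interpolation=cv2.INTER_CUBIC)[:,:320]
cv2.imwrite('pics/p1.png',np.hstack([im1,im2]))
E
```

```text
[-3.230e-01 -9.000e-03  6.900e-02  2.055e+00  1.000e-03  1.096e+00
 -5.030e-01] [0.4197 0.0446 0.2772] yaw 75.8 [-0.4  0.1  0.2]
170 ctr [407.1 247.8] size [84.5 24. ] dir(shank) 75.4 head [404.2 226.2] [181. 178. 173.]
164 ctr [363.3 342.3] size [84.3 16. ] dir(shank) 72.0 head [356.8 321. ] [177. 174. 169.]
122 ctr [356.  446.1] size [30.6 31.5] dir(shank) 74.0 head [356.5 447.7] [91. 88. 82.]
115 ctr [270.1 443.2] size [16.5 68.2] dir(shank) -53.7 head [261.2 454.2] [213. 209. 196.]
```

View pics/p1.png

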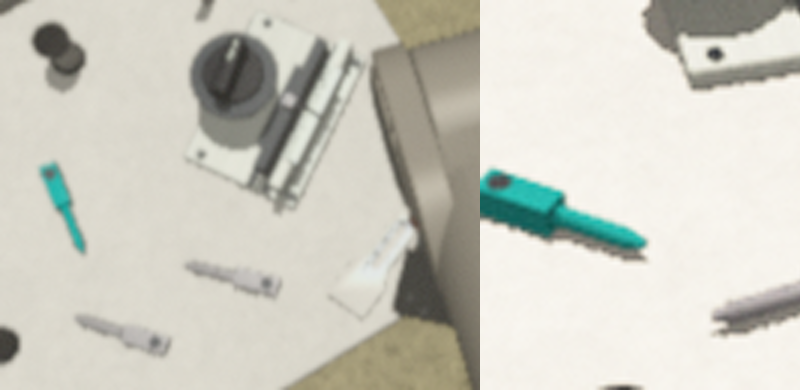

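Request:
jog_arm:
  moves: "120 -5 50 0 0 0 0;120 -10 100 -30 0 0 0;120 -17 150 -80 0 0 0;120 -17 177 -130 0 0 0;120 -17 177 -190 0 0 0;120 -17 177 -230 0 0 0;120 -17 177 -260 0 0 0;120 -17 177 -274 0 0 0;120 -17 177 -274 0 0 0;255 -17 177 -274 0 0 0"

```text
t: 16.8
ee_pos: [0.4032, 0.2226, 0.0043]
ee_rot: [0.0, 0.79, 0.613, 0.001]
ft_force: [0.3, 0.0, 0.6]
opening: 0.0398
grasp_force: 0.0
```

Request:
jog_arm:
  moves: "255 0 0 0 0 0 0;255 0 0 0 0 0 0;255 0 0 0 0 0 0;255 0 0 0 0 0 0;255 0 0 0 0 0 0"

```text
t: 17.42
ee_pos: [0.4026, 0.2224, 0.0039]
ee_rot: [0.0, 0.79, 0.613, 0.0]
ft_force: [-0.3, -0.4, 6.9]
opening: 0.0158
grasp_force: 30.0
```

```bash
python3 - <<'E'
from sc import *
s=load('top'); s['pixels']=cv2.imread('pics/top0.png')[...,::-1].copy()
a=rect(s,.070,h=110); g=a.mean(2)
for c in (250,330,450,560): print(c,[int(v) for v in g[200:480:8,c]])
# slope: scale/plate step edges by column
for r0,r1,sg in ((205,260,1),(290,330,-1),(330,400,-1),(330,400,1)):
    cs=np.arange(200,600,10); e=[]
    for c in cs:
        d=np.gradient(cv2.GaussianBlur(g,(1,9),0)[r0:r1,c])*sg; e.append(r0+d.argmax())
    k=np.polyfit(cs,e,1); print(r0,sg,k,np.std(np.polyval(k,cs)-e),np.degrees(np.arctan(k[0])))
E
```

```text
[-0.567  0.486 -0.088  2.208  0.095  0.45  -0.981] [0.4026 0.2224 0.0039] yaw 75.6 [-0.3 -0.4  6.9]
250 [78, 71, 79, 108, 144, 183, 201, 213, 218, 223, 225, 225, 214, 192, 153, 128, 122, 143, 172, 199, 211, 206, 190, 184, 195, 205, 210, 211, 211, 211, 211, 212, 213, 213, 213]
330 [76, 72, 84, 107, 149, 182, 201, 209, 215, 221, 225, 224, 216, 192, 158, 130, 124, 133, 152, 174, 196, 198, 186, 178, 191, 205, 210, 212, 213, 213, 213, 212, 212, 213, 213]
450 [75, 71, 81, 109, 149, 185, 205, 216, 219, 223, 226, 225, 215, 190, 153, 129, 120, 130, 151, 172, 194, 199, 183, 176, 188, 202, 209, 212, 211, 211, 211, 210, 210, 210, 210]
560 [77, 71, 79, 99, 137, 162, 188, 204, 217, 224, 227, 225, 218, 190, 158, 146, 167, 196, 218, 224, 219, 206, 188, 181, 193, 207, 211, 212, 211, 210, 210, 209, 208, 209, 210]
205 1 [2.64540338e-03 2.30155066e+02] 4.020789665097747 0.15157009504819421
290 -1 [-3.02063790e-03  3.09443152e+02] 2.3803191644352815 -0.1730692766573424
330 -1 [-7.52345216e-03  3.76171764e+02] 1.551055744066201 -0.43105392323595204
330 1 [-3.80018762e-02  3.58985741e+02] 6.267469581345863 -2.1762998922882586
```

Request:
jog_arm:
  moves: "255 0 0 40 0 0 0;255 0 0 90 0 0 0;255 0 -10 100 0 0 -3;255 10 -40 100 0 0 -6;255 30 -75 100 0 0 -9;255 53 -107 100 0 0 -12;255 53 -107 80 0 0 -12;255 53 -107 55 0 0 -12;255 53 -107 42 0 0 -12;255 53 -107 42 0 0 -12"

```text
t: 18.68
ee_pos: [0.4542, 0.1147, 0.0443]
ee_rot: [-0.0, 0.85, 0.527, -0.001]
ft_force: [-0.2, -0.5, -0.9]
opening: 0.0159
grasp_force: 30.0
```

```bash
python3 - <<'E'
from sc import *
s=snap('top'); b=snap('scene'); o=ctrl.observe()
print(o['opening'],o['grasp_force'])
# where should tip & shank be (scene)
yaw=np.radians(63.7); X=np.array([np.cos(yaw),np.sin(yaw),0])
T=o['ee_pos'].copy(); T[2]=.05
for d in (24,40,55,69): print(d,px(b,T+X*d/1000),px(s,T+X*d/1000))
m=np.array([.4926,.1908,.05]); print('mouth',px(b,m),px(s,m))
im1=cv2.resize(s['pixels'][215:315,235:315,::-1],None,fx=5,fy=5,interpolation=cv2.INTER_CUBIC)
im2=cv2.resize(b['pixels'][255:355,250:330,::-1],None,fx=5,fy=5,interpolation=cv2.INTER_CUBIC)
cv2.imwrite('pics/i1.png',np.hstack([im1,im2]))
E
```

```text
[-0.363  0.415 -0.021  2.176  0.016  0.554 -0.856] [0.4542 0.1147 0.0443] yaw 63.6 [-0.2 -0.5 -0.9]
0.01593471942003195 29.999772012233734
24 [320.26602593 277.73508675] [288.33613541 266.46388384]
40 [312.67703929 278.87680684] [282.69654576 263.87229337]
55 [305.51651174 279.95406769] [277.42038441 261.44771102]
69 [298.79294234 280.96559066] [272.5055025  259.18914934]
mouth [291.47879433 282.11435061] [267.15893684 256.80228441]
```

View pics/i1.png

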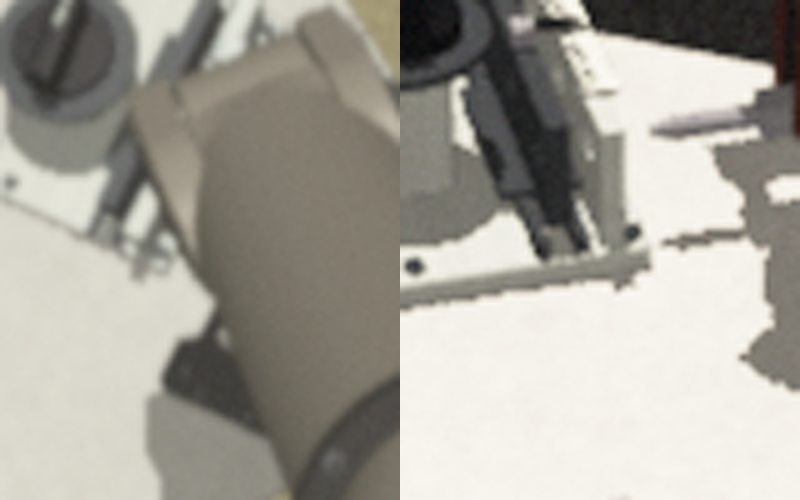

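```bash
python3 - <<'E'
from sc import *
b=load('scene'); yaw=np.radians(63.7); X=np.array([np.cos(yaw),np.sin(yaw)]); Y=np.array([-X[1],X[0]])
c=np.array([.545,.185])
for u,v,z in ((622,127,.07),(627,240,.012),(602,135,.07),(645,262,.006),(652,131,.05)):
    p=pt(b,250+(u-400)/5,255+v/5,z)[:2]-c; print((p@X*1000).round(1),(p@Y*1000).round(1))
E
```

```text
[-0.363  0.413 -0.021  2.175  0.016  0.554 -0.856] [0.4554 0.1153 0.0456] yaw 63.6 [-0.1 -0.5 -1. ]
-17.8 73.3
-21.0 69.4
-8.9 76.6
-26.3 77.6
-36.1 51.0
```

Request:
jog_arm:
  moves: "255 2.2 4.5 0 0 0 0;255 4.4 9 0 0 0 0;255 6.6 13.5 0 0 0 0;255 8.9 17.9 0 0 0 0;255 11.1 22.4 0 0 0 0;255 13.3 26.9 0 0 0 0;255 13.3 26.9 0 0 0 0"

```text
t: 19.65
ee_pos: [0.4686, 0.1427, 0.0452]
ee_rot: [-0.0, 0.85, 0.528, 0.0]
ft_force: [-0.1, 1.0, -2.4]
opening: 0.016
grasp_force: 30.0
```

Request:
jog_arm:
  moves: "255 2.2 4.5 0 0 0 0;255 4.4 9 0 0 0 0;255 6.6 13.5 0 0 0 0;255 8.9 17.9 0 0 0 0;255 11.1 22.4 0 0 0 0;255 11.1 22.4 0 0 0 0"

```text
t: 20.4
ee_pos: [0.4797, 0.1652, 0.0452]
ee_rot: [-0.0, 0.85, 0.528, 0.0]
ft_force: [-1.3, 0.3, -3.8]
opening: 0.0157
grasp_force: 30.0
```

Request:
jog_arm:
  moves: "255 0.9 1.8 0 0 0 0;255 1.8 3.6 0 0 0 0;255 2.7 5.4 0 0 0 0;255 2.7 5.4 0 0 0 0"

```text
t: 20.9
ee_pos: [0.4819, 0.1696, 0.0452]
ee_rot: [0.0, 0.85, 0.527, -0.001]
ft_force: [-3.4, -1.5, -3.4]
opening: 0.0155
grasp_force: 30.0
```

Request:
jog_arm:
  moves: "255 0.9 1.8 0 0 0 0;255 1.8 3.6 0 0 0 0;255 1.8 3.6 0 0 0 0"

```text
t: 21.28
ee_pos: [0.4819, 0.1697, 0.045]
ee_rot: [0.001, 0.85, 0.526, -0.004]
ft_force: [-8.5, -10.2, 4.9]
opening: 0.0157
grasp_force: 30.0
```

Request:
jog_arm:
  moves: "255 -2.2 -4.5 0 0 0 0;120 -2.2 -4.5 0 0 0 0;120 -2.2 -4.5 0 0 0 0;120 -2.2 -4.5 0 0 0 0;120 -2.2 -4.5 0 0 0 0;120 -2.2 -4.5 30 0 0 0;120 -2.2 -4.5 80 0 0 0;120 -20 -30 140 0 0 3;120 -40 -80 200 0 0 6;120 -60 -120 220 0 0 10"

```text
t: 22.52
ee_pos: [0.4276, 0.0592, 0.2636]
ee_rot: [0.001, 0.799, 0.601, 0.002]
ft_force: [1.0, -1.7, 0.2]
opening: 0.0465
grasp_force: 0.0
```

```bash
python3 - <<'E'
from pins import *
s=snap('top'); b=snap('scene'); pins(s)
im1=cv2.resize(s['pixels'][200:330,170:330,::-1],(480,390),interpolation=cv2.INTER_CUBIC)
im2=cv2.resize(b['pixels'][255:385,240:347,::-1],None,fx=3,fy=3,interpolation=cv2.INTER_CUBIC)[:,:320]
cv2.imwrite('pics/i2.png',np.hstack([im1,im2]))
a=rect(b,.05); C=cloud(b)
P=C[270:300,290:330].reshape(-1,3); P=P[(P[:,2]>.03)&(P[:,2]<.068)]
yaw=np.radians(63.7); X=np.array([np.cos(yaw),np.sin(yaw)]); Y=np.array([-X[1],X[0]])
q=(P[:,:2]-[.545,.185]); x,y=q@X*1000,q@Y*1000; k=(abs(y-50)<14)&(x<-15)
print('head X range',np.percentile(x[k],[2,50,98]),k.sum(),'z',P[k,2].min(),P[k,2].max())
E
```

```text
[-0.295  0.023  0.013  2.055 -0.     1.06  -0.564] [0.4276 0.0592 0.2636] yaw 73.8 [ 1.  -1.7  0.2]
165 ctr [364.7 342.2] size [83.6 18. ] dir(shank) 72.4 head [357.1 321.7] [177. 174. 169.]
121 ctr [357.3 446. ] size [31.6 28.1] dir(shank) 73.9 head [357.1 449.3] [90. 88. 81.]
105 ctr [268.  442.7] size [16.9 66.7] dir(shank) 127.8 head [277.5 433.1] [214. 209. 197.]
head X range [-59.21104595 -39.94640506 -16.356586  ] 202 z 0.0358733623160673 0.06787720586242377
```

View pics/i2.png

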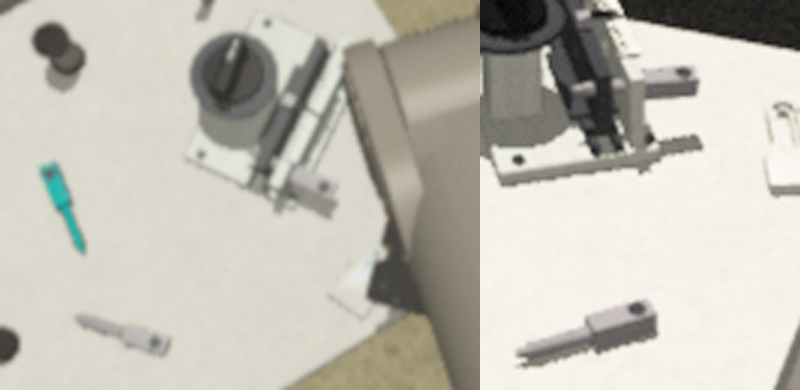

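Request:
jog_arm:
  moves: "120 -15 60 0 0 0 0;120 -30 120 0 0 0 0;120 -45 180 -30 0 0 0;120 -60 230 -80 0 0 0;120 -68 263 -130 0 0 0;120 -68 263 -180 0 0 0;120 -68 263 -200 0 0 0;120 -68 263 -200 0 0 0"

```text
t: 23.62
ee_pos: [0.3576, 0.3222, 0.0591]
ee_rot: [0.0, 0.8, 0.6, -0.002]
ft_force: [-1.2, -0.0, 0.3]
opening: 0.0467
grasp_force: 0.0
```

Request:
jog_arm:
  moves: "120 -1.6 -4.6 -25 0 0 0;120 -1.6 -4.6 -45 0 0 0;120 -1.6 -4.6 -55 0 0 0;120 -1.6 -4.6 -55 0 0 0;255 -1.6 -4.6 -55 0 0 0;255 -1.6 -4.6 -55 0 0 0;255 -1.6 -4.6 -55 0 0 0;255 -1.6 -4.6 -55 0 0 0;255 -1.6 -4.6 -55 0 0 0;255 -1.6 -4.6 -55 0 0 0"

```text
t: 24.88
ee_pos: [0.3575, 0.3182, 0.0064]
ee_rot: [-0.0, 0.801, 0.599, 0.0]
ft_force: [-1.5, 0.4, 4.9]
opening: 0.0157
grasp_force: 30.0
```

Request:
jog_arm:
  moves: "255 0 0 0 0 0 0;255 0 0 0 0 0 0"

```text
t: 25.12
ee_pos: [0.3575, 0.3182, 0.0064]
ee_rot: [-0.0, 0.801, 0.599, 0.0]
ft_force: [-1.5, 0.5, 5.4]
opening: 0.0159
grasp_force: 30.0
```

Request:
jog_arm:
  moves: "255 0 0 50 0 0 0;255 0 0 100 0 0 0;255 0 -40 130 0 0 -2;255 25 -85 130 0 0 -5;255 60 -125 130 0 0 -10;255 95 -165 130 0 0 -10;255 130 -205 130 0 0 -10;255 165 -246 130 0 0 -10;255 188 -246 110 0 0 -10;255 188 -246 80 0 0 -10"

```text
t: 26.38
ee_pos: [0.5481, 0.0711, 0.086]
ee_rot: [0.001, 0.85, 0.526, 0.001]
ft_force: [0.2, 0.5, -0.6]
opening: 0.0157
grasp_force: 30.0
```

Request:
jog_arm:
  moves: "255 0 0 -20 0 0 0;255 0 0 -38 0 0 0;255 0 0 -38 0 0 0;255 0 0 -38 0 0 0"

```text
t: 26.88
ee_pos: [0.5459, 0.0721, 0.0486]
ee_rot: [0.0, 0.85, 0.527, 0.0]
ft_force: [-0.3, -0.0, -0.8]
opening: 0.0156
grasp_force: 30.0
```

```bash
python3 - <<'E'
from sc import *
b=snap('scene'); s=snap('top'); o=ctrl.observe(); print(o['opening'],o['grasp_force'])
yaw=np.radians(63.7); X=np.array([np.cos(yaw),np.sin(yaw),0]); Y=np.array([-X[1],X[0],0]); c=np.array([.545,.185,0])
T=o['ee_pos']-c; print('TCP X,Y',T@X*1000,T@Y*1000)
for n,q in (('scene',b),('top',s)):
    T=o['ee_pos'].copy(); T[2]+=.0025; p=px(q,T+X*.066); print(n,'tip px',p)
    u,v=p.round().astype(int); cv2.imwrite(f'pics/t_{n}.png',cv2.resize(q['pixels'][v-25:v+25,u-40:u+40,::-1],None,fx=10 if n=='scene' else 5,fy=10 if n=='scene' else 5,interpolation=cv2.INTER_CUBIC))
E
```

```text
[-0.198  0.506 -0.059  1.986  0.047  0.65  -0.747] [0.5459 0.0721 0.0486] yaw 63.6 [-0.3 -0.  -0.8]
0.015898849893488158 29.999805986881256
TCP X,Y -100.58371479275918 -51.05817114470748
scene tip px [287.2749245  254.47184826]
top tip px [289.74239574 224.68267594]
```

Request:
jog_arm:
  moves: "255 1.5 4.8 0 0 0 0;255 3.7 9.3 0 0 0 0;255 5.9 13.8 0 0 0 0;255 8.2 18.2 0 0 0 0;255 10.4 22.7 0 0 0 0;255 12.6 27.2 0 0 0 0;255 12.6 27.2 0 0 0 0"

```text
t: 27.85
ee_pos: [0.5582, 0.0998, 0.048]
ee_rot: [-0.0, 0.85, 0.527, 0.0]
ft_force: [0.5, 1.7, -2.5]
opening: 0.016
grasp_force: 30.0
```

Request:
jog_arm:
  moves: "255 2.2 4.5 0 0 0 0;255 4.4 9 0 0 0 0;255 6.6 13.5 0 0 0 0;255 8.9 17.9 0 0 0 0;255 11.1 22.4 0 0 0 0;255 11.1 22.4 0 0 0 0"

```text
t: 28.6
ee_pos: [0.5695, 0.1222, 0.048]
ee_rot: [-0.0, 0.85, 0.527, 0.0]
ft_force: [1.2, 0.3, -6.1]
opening: 0.0159
grasp_force: 30.0
```

Request:
jog_arm:
  moves: "255 0.9 1.8 0 0 0 0;255 1.8 3.6 0 0 0 0;255 2.7 5.4 0 0 0 0;255 3.5 7.1 0 0 0 0;255 3.5 7.1 0 0 0 0"

```text
t: 29.22
ee_pos: [0.5714, 0.126, 0.0478]
ee_rot: [0.001, 0.85, 0.527, -0.002]
ft_force: [-3.5, -7.7, -0.1]
opening: 0.0157
grasp_force: 30.0
```

Request:
jog_arm:
  moves: "255 -1.4 -2.8 0 0 0 0;120 -1.4 -2.8 0 0 0 0;120 -1.4 -2.8 0 0 0 0;120 -1.4 -2.8 0 0 0 0;120 -1.4 -2.8 0 0 0 0;120 -1.4 -2.8 30 0 0 0;120 -1.4 -2.8 80 0 0 0;120 -20 -40 140 0 0 0;120 -50 -90 200 0 0 0;120 -60 -150 210 0 0 0"

```text
t: 30.48
ee_pos: [0.5191, 0.0018, 0.2515]
ee_rot: [0.001, 0.849, 0.529, 0.002]
ft_force: [0.6, -1.0, -0.7]
opening: 0.0465
grasp_force: 0.0
```

Request:
jog_arm:
  moves: "120 -20 -60 0 0 0 0;120 -30 -120 0 0 0 0;120 -40 -180 0 0 0 0;120 -60 -240 0 0 0 0;120 -80 -300 0 0 0 0;120 -100 -360 0 0 0 0;120 -100 -360 0 0 0 0"

```text
t: 31.35
ee_pos: [0.4157, -0.3637, 0.2488]
ee_rot: [0.001, 0.852, 0.523, -0.001]
ft_force: [0.5, -0.4, 0.5]
opening: 0.0463
grasp_force: 0.0
```

```bash
python3 - <<'E'
from sc import *
s=snap('top'); b=snap('scene')
im0=cv2.resize(s['pixels'][205:275,235:315,::-1],(400,350),interpolation=cv2.INTER_CUBIC)
im1=cv2.resize(b['pixels'][235:305,245:325,::-1],(400,350),interpolation=cv2.INTER_CUBIC)
im2=cv2.resize(s['pixels'][205:270,410:490,::-1],(306,250),interpolation=cv2.INTER_CUBIC)
im3=cv2.resize(b['pixels'][165:240,390:460,::-1],(233,250),interpolation=cv2.INTER_CUBIC)
bot=np.zeros((250,800,3),np.uint8); bot[:,:306]=im2; bot[:,310:543]=im3
cv2.imwrite('pics/f1.png',np.vstack([np.hstack([im0,im1]),bot]))
# pin heads from depth
yaw=np.radians(63.7); X=np.array([np.cos(yaw),np.sin(yaw)]); Y=np.array([-X[1],X[0]])
for n,q in (('top',s),('scene',b)):
    C=cloud(q).reshape(-1,3); d=C[:,:2]-[.545,.185]; x,y=d@X*1000,d@Y*1000
    for y0 in (50,-50):
        k=(abs(y-y0)<12)&(x<-22)&(x>-90)&(C[:,2]>.045)&(C[:,2]<.066); print(n,y0,k.sum(),np.percentile(x[k],[1,99]) if k.any() else '',np.median(y[k]) if k.any() else '')
# box: steel plate / post
for n,q in (('top',s),('scene',b)):
    C=cloud(q); P=C.reshape(-1,3); px_=q['pixels'].reshape(-1,3).astype(int)
    roi=(abs(P[:,0]-.5)<.1)&(abs(P[:,1]+.24)<.09)&(P[:,2]>.10)&(P[:,2]<.175)
    dark=roi&(px_.max(1)<75)&(P[:,2]>.126)
    print(n,'post',dark.sum(),np.median(P[dark],0) if dark.any() else '', P[dark].min(0),P[dark].max(0))
    k=roi&(P[:,2]<.13); print(n,'box',cv2.minAreaRect((P[k][:,:2]*1000).astype(np.float32)),np.percentile(P[k][:,2],[5,50,95]))
E
```

```text
[ 0.401  0.25   0.244  1.836 -0.066  1.063  0.202] [ 0.4157 -0.3637  0.2488] yaw 63.1 [ 0.5 -0.4  0.5]
top 50 89 [-57.62951006 -22.80130315] 49.41745942001819
top -50 94 [-58.18690346 -22.77847085] -49.72927752135041
scene 50 136 [-59.90303651 -24.73248002] 56.655802774382
scene -50 87 [-60.07529075 -31.19720245] -43.756188915070275
top post 20 [ 0.49822407 -0.24820927  0.14768597] [ 0.49620516 -0.25320795  0.12780184] [ 0.50501213 -0.24387367  0.1605307 ]
top box ((529.3599243164062, -266.20245361328125), (85.90754699707031, 147.1820526123047), 71.18685913085938) [0.10051944 0.10903647 0.12760884]
scene post 89 [ 0.49665834 -0.24887938  0.14579664] [ 0.48849775 -0.25781517  0.12698572] [ 0.5088163  -0.24060276  0.15938998]
scene box ((534.568603515625, -266.46337890625), (82.50929260253906, 171.74676513671875), 65.08744049072266) [0.10058943 0.11320399 0.12578254]
```

View pics/f1.png

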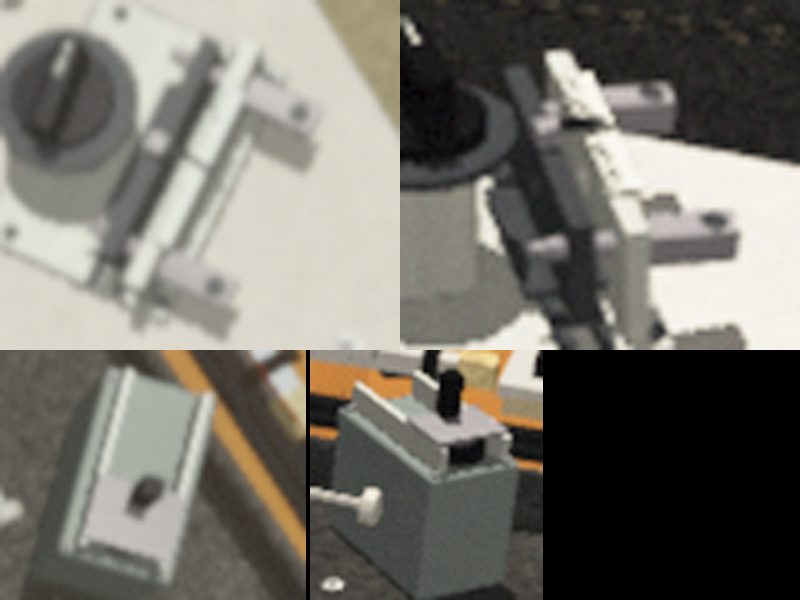

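```bash
python3 - <<'E'
from sc import *
s=load('top')
ends=[((140,50),(85,285)),((270,80),(215,320))]
for a,b in ends:
    A=pt(s,410+a[0]/5,200+a[1]/5,.12)[:2]; B=pt(s,410+b[0]/5,200+b[1]/5,.12)[:2]; d=A-B
    print(A.round(4),B.round(4),np.linalg.norm(d),np.degrees(np.arctan2(d[1],d[0])))
for q in [(130,185),(240,210),(105,270),(215,300)]: print('plate',pt(s,410+q[0]/5,200+q[1]/5,.124)[:2].round(4))
print('post top',pt(s,410+193/5,200+205/5,.158)[:2])
b=load('scene'); print('post top scene',pt(b,390+(562-350)/5,165+35/5,.158)[:2], 'base',pt(b,390+(565-350)/5,165+105/5,.124)[:2])
C=cloud(b).reshape(-1,3); D=cloud(s).reshape(-1,3)
for P in (C,D):
    k=(P[:,2]>.17)&(P[:,2]<.6)&(abs(P[:,0]-.53)<.2)&(abs(P[:,1]+.26)<.2); print(k.sum(), P[k][np.argsort(np.hypot(P[k,0]-.5,P[k,1]+.25))[::max(1,k.sum()//12)]].round(3).tolist())
E
```

```text
[ 0.397  0.249  0.239  1.837 -0.067  1.063  0.2  ] [ 0.4185 -0.3589  0.2485] yaw 63.5 [ 0.2 -0.   0.1]
[ 0.5868 -0.24  ] [ 0.4696 -0.2043] 0.12247870229498653 -16.93069454237109
[ 0.5698 -0.303 ] [ 0.4508 -0.2661] 0.12461200591674426 -17.26715593609114
plate [ 0.5178 -0.2289]
plate [ 0.504  -0.2816]
plate [ 0.4761 -0.2136]
plate [ 0.4599 -0.2658]
post top [ 0.50044017 -0.24989415]
post top scene [ 0.5003526  -0.25258984] base [ 0.49370436 -0.25258779]
5747 [[0.54, -0.326, 0.192], [0.432, -0.332, 0.415], [0.484, -0.362, 0.37], [0.497, -0.369, 0.359], [0.393, -0.313, 0.336], [0.396, -0.328, 0.474], [0.394, -0.336, 0.268], [0.393, -0.343, 0.44], [0.438, -0.384, 0.304], [0.382, -0.349, 0.51], [0.349, -0.31, 0.345], [0.382, -0.377, 0.5], [0.426, -0.457, 0.191]]
3386 [[0.446, -0.321, 0.589], [0.418, -0.303, 0.596], [0.408, -0.299, 0.596], [0.418, -0.323, 0.468], [0.484, -0.365, 0.373], [0.497, -0.37, 0.334], [0.395, -0.32, 0.421], [0.487, -0.382, 0.374], [0.386, -0.332, 0.403], [0.385, -0.344, 0.423], [0.356, -0.316, 0.372], [0.365, -0.355, 0.372], [0.727, -0.225, 0.192]]
```

Request:
jog_arm:
  moves: "120 20 30 0 0 0 5;120 50 70 0 0 0 9.5;120 80 109 0 0 0 9.5;120 80 109 -40 0 0 9.5;120 80 109 -80 0 0 9.5;120 80 109 -110 0 0 9.5;120 80 109 -120 0 0 9.5;120 80 109 -120 0 0 9.5;255 80 109 -120 0 0 9.5;255 80 109 -120 0 0 9.5"

```text
t: 32.7
ee_pos: [0.4995, -0.2499, 0.1298]
ee_rot: [0.001, 0.803, 0.596, 0.001]
ft_force: [0.3, 0.1, -1.4]
opening: 0.0302
grasp_force: 0.0
```

Request:
jog_arm:
  moves: "255 0 0 0 0 0 0;255 0 0 0 0 0 0;255 0 0 0 0 0 0;255 0 0 0 0 0 0"

```text
t: 33.2
ee_pos: [0.502, -0.2507, 0.1295]
ee_rot: [0.003, 0.803, 0.596, 0.002]
ft_force: [8.9, -2.7, -5.8]
opening: 0.0139
grasp_force: 30.0
```

Request:
jog_arm:
  moves: "255 6 -1.8 0 0 0 0;255 12 -3.7 0 0 0 0;255 19 -5.8 0 0 0 0;255 26 -8 0 0 0 0;255 33 -10.1 0 0 0 0;255 40 -12.3 0 0 0 0;255 47 -14.5 0 0 0 0;255 53 -16.3 0 0 0 0;255 56.4 -17.3 0 0 0 0;255 56.4 -17.3 0 0 0 0"

```text
t: 34.45
ee_pos: [0.5533, -0.2682, 0.1294]
ee_rot: [-0.001, 0.804, 0.595, -0.001]
ft_force: [-7.5, -0.6, 11.6]
opening: 0.0138
grasp_force: 30.0
```

Request:
jog_arm:
  moves: "255 -2.2 0.7 0 0 0 0;120 -2.2 0.7 0 0 0 0;120 -2.2 0.7 0 0 0 0;120 -2.2 0.7 0 0 0 0;120 -2.2 0.7 0 0 0 0;120 -2.2 0.7 30 0 0 0;255 -2.2 0.7 80 0 0 0;255 -50 -30 110 0 0 0;255 -100 -60 110 0 0 0;255 -130 -110 110 0 0 0"

```text
t: 35.7
ee_pos: [0.4235, -0.377, 0.2394]
ee_rot: [0.0, 0.803, 0.596, 0.001]
ft_force: [1.1, -0.1, 0.2]
opening: 0.0096
grasp_force: 0.0
```

```bash
python3 - <<'E'
from sc import *
s=snap('top'); b=snap('scene')
u=np.array([np.cos(np.radians(-17.1)),np.sin(np.radians(-17.1))]); w=np.array([-u[1],u[0]]); o=np.array([.490,-.2475])
for n,q in (('top',s),('scene',b)):
    C=cloud(q); P=C.reshape(-1,3); d=P[:,:2]-o; a,c=d@u*1000,d@w*1000; I=q['pixels'].reshape(-1,3).astype(int)
    k=(abs(c)<20)&(a>-35)&(a<70)&(P[:,2]>.095)&(P[:,2]<.135)
    print(n)
    for a0 in range(-35,70,7):
        print(a0,[ (f"{np.median(P[m,2])*1000:.0f}/{int(I[m].mean())}" if (m:=k&(a>=a0)&(a<a0+7)&(c>=c0)&(c<c0+6)).any() else '-') for c0 in range(-21,20,6)])
    m=k&(P[:,2]>.1135)&(a<24)&(abs(c)<17); print('button',m.sum(),'a,c',a[m].mean(),c[m].mean(),np.percentile(a[m],[3,97]),np.percentile(c[m],[3,97]))
    if n=='top': v=np.nonzero(m)[0]
    # post
    m=(I.max(1)<75)&(P[:,2]>.128)&(P[:,2]<.165)&(abs(c)<25)&(a>20)&(a<100); print('post',m.sum(),a[m].mean(),c[m].mean())
E
```

```text
[ 0.448  0.284  0.208  1.812 -0.068  1.052  0.389] [ 0.4235 -0.377   0.2394] yaw 73.2 [ 1.1 -0.1  0.2]
top
-35 ['101/143', '98/127', '99/133', '99/131', '99/128', '99/127', '100/129']
-28 ['100/168', '102/164', '100/154', '100/136', '102/157', '100/164', '102/170']
-21 ['102/163', '99/110', '111/76', '109/70', '113/80', '104/99', '103/144']
-14 ['108/104', '111/80', '122/114', '118/104', '117/107', '116/85', '103/102']
-7 ['113/79', '122/124', '125/149', '124/158', '124/159', '122/108', '112/90']
0 ['114/86', '123/117', '123/150', '124/156', '125/159', '117/106', '114/88']
7 ['114/98', '114/105', '125/127', '124/140', '122/132', '115/93', '113/115']
14 ['102/132', '114/118', '113/110', '115/99', '114/107', '110/120', '102/174']
21 ['101/144', '102/138', '103/118', '100/108', '101/137', '101/158', '103/169']
28 ['102/118', '104/136', '102/129', '102/122', '105/125', '100/128', '103/139']
35 ['123/166', '125/169', '122/168', '123/171', '123/167', '122/163', '124/178']
42 ['125/187', '125/188', '125/189', '126/189', '126/190', '125/191', '125/192']
49 ['126/186', '125/186', '125/165', '
[... 885 characters left out ...]
', '-', '-']
21 ['125/96', '125/106', '-', '126/98', '126/146', '-', '124/144']
28 ['-', '122/118', '124/140', '124/126', '124/130', '125/112', '123/106']
35 ['123/160', '124/155', '103/120', '125/190', '127/189', '125/182', '125/191']
42 ['103/122', '125/163', '124/164', '125/188', '125/187', '125/187', '124/187']
49 ['123/165', '101/103', '111/139', '125/99', '-', '124/187', '123/187']
56 ['101/72', '124/124', '128/52', '127/71', '125/142', '125/185', '124/186']
63 ['125/169', '100/75', '99/179', '130/28', '125/183', '124/188', '124/181']
button 86 a,c -6.810157464695367 1.0378678890339819 [-19.95582332   7.74969268] [-13.56405662  12.03807182]
post 88 61.65530513211397 -1.8758822148896668
```

Request:
jog_arm:
  moves: "255 20 40 0 0 0 0;255 40 80 0 0 0 0;255 66 128 0 0 0 0;255 66 128 -40 0 0 0;255 66 128 -80 0 0 0;255 66 128 -104 0 0 0;255 66 128 -104 0 0 0;255 66 128 -104 0 0 0"

```text
t: 36.8
ee_pos: [0.4919, -0.2491, 0.1355]
ee_rot: [0.001, 0.803, 0.596, 0.0]
ft_force: [0.6, 0.3, 0.2]
opening: 0.0003
grasp_force: 0.0
```

Request:
jog_arm:
  moves: "255 -1.5 0 -4 0 0 0;255 -1.5 0 -8 0 0 0;255 -1.5 0 -11 0 0 0;255 -1.5 0 -13 0 0 0;255 -1.5 0 -15 0 0 0;255 -1.5 0 -15 0 0 0"

```text
t: 37.55
ee_pos: [0.4896, -0.249, 0.1196]
ee_rot: [-0.0, 0.803, 0.596, -0.0]
ft_force: [-0.5, 1.2, 2.9]
opening: 0.0006
grasp_force: 1.5
```

Request:
jog_arm:
  moves: "255 0 0 -3 0 0 0;255 0 0 -5 0 0 0;255 0 0 -7 0 0 0;255 0 0 -9 0 0 0;255 0 0 -9 0 0 0"

```text
t: 38.17
ee_pos: [0.49, -0.2491, 0.1155]
ee_rot: [0.0, 0.803, 0.595, 0.001]
ft_force: [-17.3, 7.3, 50.1]
opening: 0.0003
grasp_force: 24.8
```

Request:
jog_arm:
  moves: "255 0 0 6 0 0 0;255 0 0 15 0 0 0;255 0 0 40 0 0 0;120 0 0 80 0 0 0;120 30 -9 90 0 0 0;120 63 -19 90 0 0 0;120 63 -19 60 0 0 0;120 63 -19 36 0 0 0;120 63 -19 20 0 0 0;120 63 -19 20 0 0 0"

```text
t: 39.42
ee_pos: [0.5519, -0.2676, 0.1293]
ee_rot: [-0.001, 0.803, 0.596, -0.001]
ft_force: [-0.4, 0.4, 1.3]
opening: 0.0463
grasp_force: 0.0
```

Request:
jog_arm:
  moves: "255 0 0 0 0 0 0;255 0 0 0 0 0 0;255 0 0 0 0 0 0;255 0 0 0 0 0 0;255 0 0 0 0 0 0;255 0 0 0 0 0 0;255 -6 2 0 0 0 0;255 -13 4.4 0 0 0 0;255 -20 6.8 0 0 0 0;255 -27 9.1 0 0 0 0"

```text
t: 40.67
ee_pos: [0.5257, -0.2588, 0.1311]
ee_rot: [0.001, 0.803, 0.596, 0.0]
ft_force: [1.4, 0.2, 4.7]
opening: 0.0142
grasp_force: 30.0
```

Request:
jog_arm:
  moves: "255 -7 2.4 0 0 0 0;255 -14 4.8 0 0 0 0;255 -20 6.8 0 0 0 0;255 -24 8.1 0 0 0 0;255 -26.5 8.8 0 0 0 0;255 -26.5 8.8 0 0 0 0;255 -26.5 8.8 0 0 0 0"

```text
t: 41.55
ee_pos: [0.502, -0.2507, 0.1311]
ee_rot: [0.003, 0.803, 0.596, 0.002]
ft_force: [9.8, -3.5, -3.5]
opening: 0.0139
grasp_force: 30.0
```

Shut: same TCP and stop force as at the first grip. I'll release, clear the box and check.

Request:
jog_arm:
  moves: "255 2.5 -0.8 0 0 0 0;120 2.5 -0.8 0 0 0 0;120 2.5 -0.8 0 0 0 0;120 2.5 -0.8 0 0 0 0;120 2.5 -0.8 0 0 0 0;120 2.5 -0.8 30 0 0 0;120 2.5 -0.8 80 0 0 0;120 -40 -60 110 0 0 0;120 -80 -110 110 0 0 0;120 -80 -110 110 0 0 0"

```text
t: 42.8
ee_pos: [0.4158, -0.3639, 0.2414]
ee_rot: [0.001, 0.805, 0.593, -0.001]
ft_force: [0.5, -0.1, -0.7]
opening: 0.0465
grasp_force: 0.0
```

```bash
python3 - <<'E'
from sc import *
s=snap('top'); n=s['pixels'].astype(int); o=cv2.imread('pics/top0.png')[...,::-1].astype(int)
print('box region diff',abs(n-o)[200:265,420:480].mean(),'objects diff: obj',abs(n-o)[200:235,175:205].mean(),'holder',abs(n-o)[172:200,258:282].mean(),'fork',abs(n-o)[265:310,275:315].mean())
P=cloud(s).reshape(-1,3); I=n.reshape(-1,3)
u=np.array([np.cos(np.radians(-17.1)),np.sin(np.radians(-17.1))]); d=P[:,:2]-[.490,-.2475]
m=(I.max(1)<75)&(P[:,2]>.128)&(P[:,2]<.165)&(abs(d@[-u[1],u[0]])<.025)&(abs(d@u)<.1); print('post a',m.sum(),(d@u)[m].mean()*1000)
yaw=np.radians(63.7); X=np.array([np.cos(yaw),np.sin(yaw)]); Y=np.array([-X[1],X[0]])
d=P[:,:2]-[.545,.185]; x,y=d@X*1000,d@Y*1000
for y0 in (50,-50):
    k=(abs(y-y0)<12)&(x<-22)&(x>-90)&(P[:,2]>.045)&(P[:,2]<.066); print(y0,k.sum(),np.percentile(x[k],[1,99]))
c=rect(s,.0745); a=rect(s,.07); cs=list(range(370,450,6)); print(cs)
for r in (240,250): print(r,[int(c[r,k].mean()) for k in cs])
E
```

```text
[ 0.432  0.257  0.209  1.843 -0.059  1.047  0.363] [ 0.4158 -0.3639  0.2414] yaw 72.8 [ 0.5 -0.1 -0.7]
box region diff 1.3555555555555556 objects diff: obj 0.7892063492063492 holder 0.8363095238095238 fork 2.395925925925926
post a 19 8.405478893475161
50 88 [-57.7344222  -23.07917248]
-50 93 [-57.54594969 -22.39614507]
[370, 376, 382, 388, 394, 400, 406, 412, 418, 424, 430, 436, 442, 448]
240 [169, 166, 167, 159, 148, 136, 122, 123, 131, 147, 158, 165, 168, 169]
250 [200, 202, 199, 195, 177, 162, 152, 156, 168, 182, 194, 201, 203, 203]
```

```bash
python3 -c "
from cell import ctrl; print(ctrl.close_job())"
```

```text
the job is handed in; nothing more can be done
None
```

The job is handed in at about 43 s, but the button press reached 50 N at the wrist (wrist limit 120 N, body-contact limit 40 N), applied through the closed fingertips. The pointer is within about 0.6 mm of the mark, both pins found on the bench are fully home in the outer holes, and the catch was opened, the button pressed and released, and the catch shut again. The case, holder and fork were not touched.

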